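# Complete the row of labware in order of height

### The arm

A 6-joint arm with a two-finger parallel gripper is mounted at the origin on a cart in front of the work surface, level with it; the furniture and walls round the work are solid. World frame = base frame: x ahead of the robot, y to its left, z up, the work surface at z = 0. Lengths are in m, angles in rad, forces in N, time in s.
With the tool pointing down it reaches from about 0.3 to 1 m from the base axis. Payload 5.1 kg.
Tool frame: the origin (TCP) lies midway between the tips of the shut fingers; the grasp point (between the pads) lies hold_point_z behind it (hold_point_z is the distance from the TCP to the grasp point, in m); z points along the fingers, y is the direction in which the jaws open and shut (so a half turn about z gives the same grasp; the last joint's range is limited). The gripper opens to 95 mm and grips with 3 to 60 N. Pads are 20 mm wide; open, the fingers measure 119 mm over their backs; the gripper's body (75 mm by 180 mm) begins 59 mm behind the grasp point.
Start: joints at [-1.37, 0.124, 1.65, -0, 1.367, -0.083], TCP at [0.182, -0.624, 0.215] pointing down, gripper open.
Joint ranges: [-2.61, 2.61], [-1.02, 2.33], [0.03, 2.71], [-1.35, 4.49], [0.32, 2.68], [-2.91, 2.91]. Speed limits (rad/s): [2.57, 2.57, 3.14, 3.14, 3.14, 3.14].

### API

Orientations are given as a 3x3 rotation matrix whose columns are the frame's x, y, z axes.
In Python, from bench import sense, grab_frame, job_done, hold_point_z gives the robot as it stands.
- The arm moves only by the tool arm_command, never from a script. Its argument "rows" is a list of rows, each an object of numbers: "fingers": the finger opening in m, from 0 to 0.0951; "tx", "ty", "tz": the shift along the world's x, y, z in m; "twist": the turn about the world's z in degrees. A call has 1 to 12 rows; each row shifts and turns the commanded pose from where the row before left it; what a row does not reach is not made up. A row lasts 1/12 s, in which the tool goes at most 41.7 mm and 7.16 degrees, less where a joint would pass 70% of its speed; a pose out of reach is approached as far as the arm can. A call is refused whole if a number of a shift passes 0.0417 or a number of a turn 7.16, either way. A call with a gripper value outside its range is refused whole. The fingers move at their own pace and stop on an object; "newtons" is the grip in N (left out, the last holds). Time passes only in rows, so rows that do not move let the fingers close. It gives the time, the measured TCP pose, the force and the opening at its end, in the units of the state.
- sense(): the state, without advancing time (a new reading comes with each control period).
- grab_frame(name): name is "scene" or "top"; returns a dict with "pixels" (480x640x3 uint8, red, green, blue), "K" (3x3 intrinsics, pixels), "dist" ([k1, k2, p1, p2, k3] as OpenCV has them; the pictures are not rectified), "world_to_cam" (4x4, takes a point from world to camera coordinates). Camera axes: x right, y down, z forward; pixel columns grow to the right and rows downward; lengths in m; the calibration is good to about 2 mm. A picture is of the moment at which its call begins. There is no depth.
- job_done(): hands the job in, once; it reports no verdict.
The state is a dict: "time_s": time; "joints": joint angles; "dq": joint speeds; "effort": joint torques, N m; "tcp_pos": TCP position; "tool_rot": TCP orientation; "ft_force": force on the tool from outside, world axes, zero at the start; "torque": the same for the moment, N m; "width": finger opening in m.
Only numpy, scipy, OpenCV 4.12 (cv2) and the standard library are available. Lean on these libraries where they do the work, as an engineer would, in place of code of your own. Each camera call takes 0.05 s, during which the arm holds its last target.

### The job

Complete the row on the grey board: stand the sample vial, the white bottle, the amber bottle and the volumetric flask from the front left part of the bench on the four black pads, one centred on each, so that the row falls steadily in height from the measuring cylinder at one end to the petri dish at the other. Keep everything upright, and leave the cylinder and the dish where they stand; the similar glassware along the back wall is no part of the job.

Things in the scene. Friction and masses are not known exactly. Their poses are not given: they have to be found in the camera images.
- sample_vial_mid (a point): Sample vial, the smallest: clear, straight-sided, 27 mm across, 60 mm tall with a ribbed white cap 26 mm across (its top 15 mm); stands loose on the bench's front left part. Point on its centre line, half-way up; z is up along it (30 mm over its foot). All of it is nearly straight-sided.
- white_bottle_mid (a point): White bottle: squat white screw-cap bottle, body 53 mm across and straight to 60 mm up, shoulder sloping in to 78 mm, red cap 31 mm across from there to the top at 100 mm. Stands loose on the bench's front left part. Point on its centre line, half-way up; z is up along it (50 mm over its foot; the cap's middle is 39 mm above the point).
- amber_bottle_mid (a point): Amber bottle: brown screw-cap bottle, body 66 mm across and straight to 81 mm up, shoulder sloping in to 109 mm, blue cap 38 mm across from there to the top at 135 mm; up to 0.4 kg. Stands loose on the bench's front left part. Point on its centre line, half-way up; z is up along it (67.5 mm over its foot; the cap's middle is 54 mm above the point).
- flask_mid (a point): Volumetric flask: clear round bulb 50 mm across up to 42 mm, then a thin straight neck 14 mm across to 140 mm, stopper 19 mm across to the top at 160 mm. Stands loose on the bench's front left part. Point on its centre line, half-way up; z is up along it (80 mm over its foot, on the neck; the neck goes on to 60 mm above the point).
- cylinder: Measuring cylinder, 195 mm tall, clear tube 28 mm across on a 55 x 63 mm foot; stands loose at one end of the row board (either end), 85 mm from the nearest pad's centre. Origin: centre of its underside; z up. Not to be moved.
- petri_dish: Petri dish, clear, round, 63 mm across, 16 mm high; lies loose at the other end of the row board, 85 mm from the nearest pad's centre. Origin: centre of its underside. Not to be moved.
- pad_1: Black round rubber pad with a thin white rim line, 74 mm across, 2 mm thick, fixed on the flat grey row board; an end pad of the row, next to pad_2. The four pads are alike, 90 mm apart in a straight line along the board's and the pad's own y axis. Origin: centre of its underside; its top is 8 mm above the bench.
- pad_2: Black round rubber pad with a thin white rim line, 74 mm across, 2 mm thick, fixed on the flat grey row board; between pad_1 and pad_3. The four pads are alike, 90 mm apart in a straight line along the board's and the pad's own y axis. Origin: centre of its underside; its top is 8 mm above the bench.
- pad_3: Black round rubber pad with a thin white rim line, 74 mm across, 2 mm thick, fixed on the flat grey row board; between pad_2 and pad_4. The four pads are alike, 90 mm apart in a straight line along the board's and the pad's own y axis. Origin: centre of its underside; its top is 8 mm above the bench.
- pad_4: Black round rubber pad with a thin white rim line, 74 mm across, 2 mm thick, fixed on the flat grey row board; the other end pad, next to pad_3. The four pads are alike, 90 mm apart in a straight line along the board's and the pad's own y axis. Origin: centre of its underside; its top is 8 mm above the bench.

How it is judged:
By the outcome, as a careful person would: the job done as asked, in the order asked, and still so for the second after the job is handed in, with the robot touching nothing.
It also fails if it takes over 138 s, if anything falls off the work surface, if the arm or the gripper's body presses on something with over 40 N, if the wrist force passes 120 N, or if a joint passes its speed limit or range.

## Working session

There is one attempt and no reset: what is moved stays moved. The work goes in short steps, Python scripts to look and compute and a tool call to move; the robot and the scene stay as the last step left them, time stands still between calls to the robot, and variables do not carry over. Pictures are saved under pics/ and viewed, and the job is handed in when it is done.

Besides the shell and the picture viewer there is one more tool, called as name([rows], argument=value, ...), one row to a line, values as JSON. arm_command: Moves the arm, as the interface text tells. Its arguments: {"type":"object","properties":{"rows":{"type":"array","items":{"type":"object","properties":{"fingers":{"type":"number"},"tx":{"type":"number"},"ty":{"type":"number"},"tz":{"type":"number"},"twist":{"type":"number"}}}},"newtons":{"type":"number"}},"required":["rows"]}

```bash
mkdir -p pics; python3 - <<'E'
from bench import *
import cv2,numpy as np
print(hold_point_z if not callable(hold_point_z) else hold_point_z())
s=sense();print(s)
for n in("scene","top"):
    f=grab_frame(n);cv2.imwrite(f"pics/{n}0.png",f["pixels"][:,:,::-1]);print(n,f["K"],f["dist"],f["world_to_cam"])
    np.savez(f"pics/{n}0.npz",**f)
E
```

```text
0.0188
{'time_s': 0.0, 'joints': array([-1.36957903e+00,  1.24483726e-01,  1.65166066e+00, -3.63581675e-06,
        1.36752814e+00, -8.26147293e-02]), 'dq': array([ 0.00106102,  0.0012153 , -0.00128468, -0.00015594, -0.00047898,
       -0.00014824]), 'effort': array([ 1.32596819e-03, -4.17601740e+01, -3.59930134e+01,  7.75195356e-02,
        4.90779779e-02, -1.70635044e-04]), 'tcp_pos': array([ 0.18185569, -0.62336753,  0.21340879]), 'tool_rot': array([[ 9.59989212e-01,  2.80036672e-01, -4.19177077e-04],
       [ 2.80036935e-01, -9.59987065e-01,  2.03719751e-03],
       [ 1.68085438e-04, -2.07307270e-03, -9.99997837e-01]]), 'ft_force': array([ 0.21276254, -0.16116234, -0.19516393]), 'torque': array([-0.02066514,  0.05815334,  0.02070373]), 'width': 0.09484170546931195}
scene [[561.08772291   0.         328.52636859]
 [  0.         561.08772291 241.87544332]
 [  0.           0.           1.        ]] [-0.15559159  0.          0.          0.          0.        ] [[-0.90254393 -0.43052577 -0.00787528  0.46732453]
 [-0.15922349  0.35067355 -0.9228629   0.18236447]
 [ 0.40007792 -0.83167038 -0.3850481   1.36730269]
 [ 0.          0.          0.          1.        ]]
top [[622.40252828   0.         322.94227942]
 [  0.         622.40252828 242.00497921]
 [  0.           0.           1.        ]] [-0.21563039  0.          0.          0.          0.        ] [[-0.029082   -0.99957008 -0.00372644 -0.02664155]
 [-0.98090276  0.02925573 -0.19228592  0.52780567]
 [ 0.19231227 -0.00193678 -0.98133187  1.71543434]
 [ 0.          0.          0.          1.        ]]
```

View pics/scene0.png

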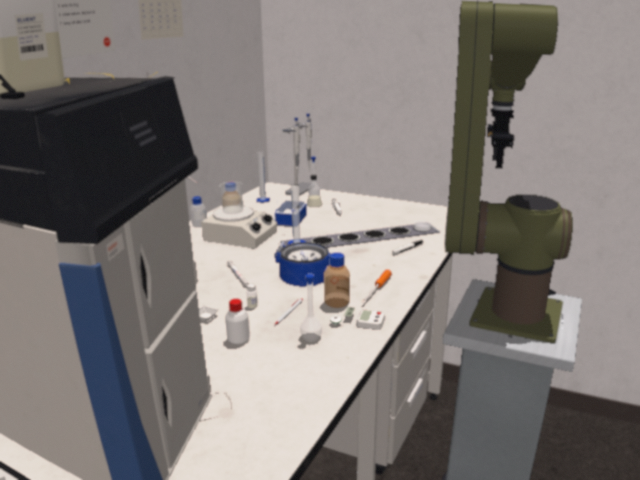

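View pics/top0.png

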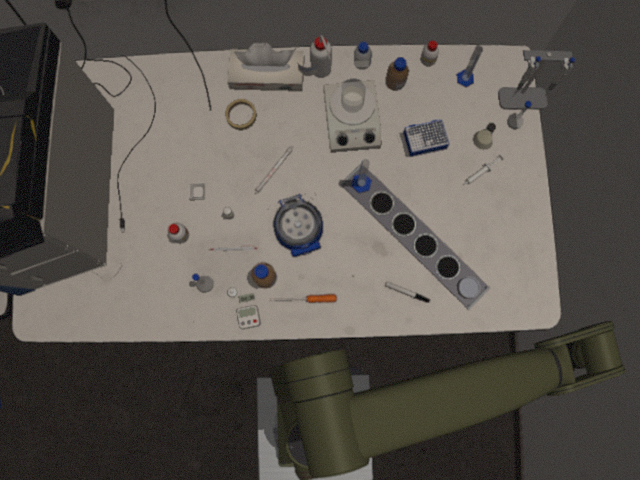

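The top view shows the cylinder at (362,183) and the dish at (469,288), with pads at about (382,202), (403,223), (426,245) and (448,267). The vial is at (228,212), white bottle (177,232), amber (263,273) and flask (203,283). From the cylinder the order is flask, amber, white, vial.

```bash
cat > h.py <<'E'
import numpy as np,cv2
def load(n): return dict(np.load(n))
def ray(f,uv):
    p=cv2.undistortPoints(np.array([[uv]],float),f["K"],f["dist"])[0,0]
    M=f["world_to_cam"];R=M[:3,:3];c=-R.T@M[:3,3];d=R.T@np.array([p[0],p[1],1]);return c,d/np.linalg.norm(d)
def onz(f,uv,z):
    c,d=ray(f,uv);return (c+d*(z-c[2])/d[2])
def two(f1,u1,f2,u2):
    a,d=ray(f1,u1);b,e=ray(f2,u2)
    s=np.linalg.lstsq(np.stack([d,-e],1),b-a,rcond=None)[0];p=a+s[0]*d;q=b+s[1]*e
    return (p+q)/2,np.linalg.norm(p-q)
def proj(f,P):
    M=f["world_to_cam"];return cv2.projectPoints(np.array(P,float).reshape(-1,1,3),cv2.Rodrigues(M[:3,:3])[0],M[:3,3],f["K"],f["dist"])[0][:,0]
def crop(f,x,y,w,h,k,out):
    cv2.imwrite(out,cv2.resize(f["pixels"][y:y+h,x:x+w,::-1],None,fx=k,fy=k,interpolation=cv2.INTER_CUBIC))
E
python3 - <<'E'
from h import *
t=load("pics/top0.npz");s=load("pics/scene0.npz")
crop(t,160,190,130,100,6,"pics/c1.png");crop(t,335,155,160,150,4,"pics/c2.png");crop(s,200,220,200,140,4,"pics/c3.png")
# pads: dark blobs
g=cv2.cvtColor(t["pixels"],cv2.COLOR_RGB2GRAY);m=(g<60).astype(np.uint8)
n,l,st,c=cv2.connectedComponentsWithStats(m)
for i in range(1,n):
    if 200<st[i,4]<700: print(st[i],c[i],onz(t,c[i],.008))
for nm,f in(("t",t),("s",s)):
    hsv=cv2.cvtColor(f["pixels"],cv2.COLOR_RGB2HSV)
    for cn,lo,hi in(("blue",(105,150,60),(130,255,255)),("red",(170,150,80),(180,255,255)),("red0",(0,170,80),(4,255,255))):
        n,l,st,c=cv2.connectedComponentsWithStats(cv2.inRange(hsv,lo,hi))
        for i in range(1,n):
            if st[i,4]>8: print(nm,cn,st[i],c[i])
E
```

```text
[ 54   0  40  61 362] [71.12983425 20.31491713] [1.32836213 0.79101641 0.008     ]
[163   0  30  53 202] [175.33168317  25.03465347] [1.27279448 0.41948964 0.008     ]
[604  13  36  47 401] [624.50124688  36.41645885] [ 1.22301962 -1.09755266  0.008     ]
[517  57  35  36 230] [532.9173913   73.29130435] [ 1.06814013 -0.73377624  0.008     ]
[386  58  22  32 457] [396.41356674  74.23413567] [ 1.06396083 -0.28799916  0.008     ]
[403 130  45  26 203] [420.84729064 147.26108374] [ 0.81877906 -0.34724334  0.008     ]
[341 175  30  18 227] [356.92511013 184.17180617] [ 0.70720011 -0.14823043  0.008     ]
[372 193  20  20 310] [381.56451613 202.5483871 ] [ 0.64877024 -0.21874028  0.008     ]
[274 202  49  55 609] [301.09195402 239.00821018] [0.54604231 0.02110722 0.008     ]
[394 214  20  20 320] [403.415625 223.73125 ] [ 0.58285342 -0.27998892  0.008     ]
[416 236  20  20 320] [425.334375 245.265625] [ 0.51663201 -0.34098095  0.008     ]
[438 257  20  20 321] [447.52647975 266.71339564] [ 0.45118342 -0.40260786  0.008     ]
[612 397  28  36 233] [625.47639485 412.27896996] [-0.00837991 
[... 341 characters left out ...]
3.85714286]
t blue [352 176  19  16 134] [361.20895522 184.7238806 ]
t blue [292 239  28  17 189] [305.02645503 248.19047619]
t blue [255 265  13  13 126] [261.00793651 271.02380952]
t blue [193 275   6   5  23] [195.2173913  277.08695652]
t red0 [315  38   9  10  39] [318.35897436  43.15384615]
t red0 [429  41   8   8  37] [432.72972973  44.27027027]
t red0 [169 224   9   9  53] [173.13207547 228.41509434]
s blue [194 198   6   5  26] [196.42307692 200.30769231]
s blue [301 208   4   9  26] [302.61538462 212.38461538]
s blue [277 215  15  10 124] [283.7983871  219.11290323]
s blue [ 277  254   66   31 1078] [306.72170686 269.47588126]
s red0 [230 300  11  11 103] [235.19417476 304.89320388]
```

View pics/c1.png

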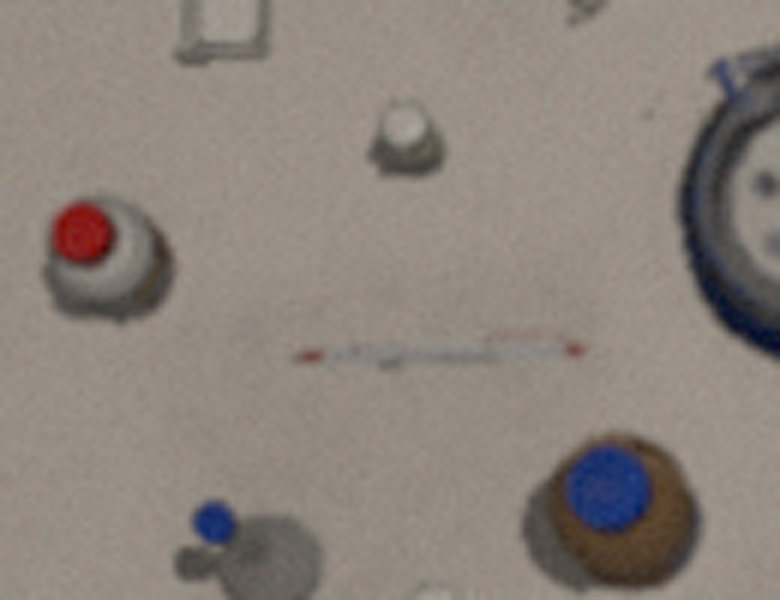

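View pics/c2.png

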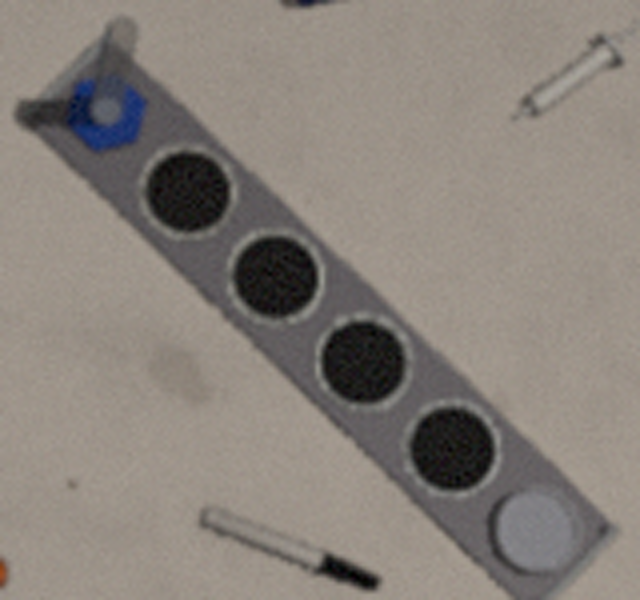

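View pics/c3.png

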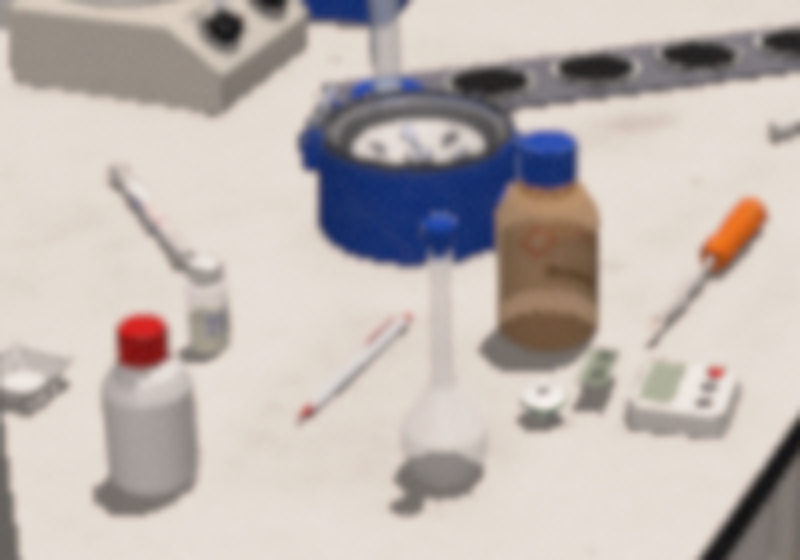

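```bash
python3 - <<'E'
from h import *
np.set_printoptions(precision=4,suppress=True)
t=load("pics/top0.npz");s=load("pics/scene0.npz")
# top: cap tops ; scene: cap/foot
T={"vial":((227.2,210.7),.06),"white":((173.4,228.5),.1),"amber":((261,271.1),.135),"flask":((195.2,277.1),.16)}
for k,(uv,z) in T.items():
    p=onz(t,uv,z);print(k,p)
    a=p.copy();a[2]=0;b=p.copy()
    print("   scene proj top,foot",proj(s,[b,a]).round(1).tolist(),"crop c3",((proj(s,[b,a])-[200,220])*4).round(0).tolist())
    print("   top foot",((proj(t,[a])-[160,190])*6).round(0).tolist())
P=np.array([onz(t,u,.008)[:2] for u in((381.56,202.55),(403.42,223.73),(425.33,245.27),(447.53,266.71))])
i=np.arange(4)-1.5;d=(P*i[:,None]).sum(0);d/=np.linalg.norm(d);c=P.mean(0)
print(d,np.degrees(np.arctan2(d[1],d[0])));print(c+np.outer(i,d)*.09, P-(c+np.outer(i,d)*.09))
q=[[*(c+k*d*.09),.008] for k in i]
print(((proj(s,q)-[200,220])*4).round(0))
print("cyl",c-d*(.135+.085),"dish",c+d*.22)
crop(s,440,60,120,130,5,"pics/c4.png")
E
```

```text
vial [0.6248 0.2299 0.06  ]
   scene proj top,foot [[250.5, 284.9], [252.0, 305.9]] crop c3 [[202.0, 260.0], [208.0, 344.0]]
   top foot [[422.0, 153.0]]
white [0.5684 0.3767 0.1   ]
   scene proj top,foot [[234.9, 301.0], [238.3, 339.1]] crop c3 [[140.0, 324.0], [153.0, 476.0]]
   top foot [[128.0, 274.0]]
amber [0.4358 0.1265 0.135 ]
   scene proj top,foot [[336.0, 255.2], [336.2, 303.2]] crop c3 [[544.0, 141.0], [545.0, 333.0]]
   top foot [[634.0, 528.0]]
flask [0.4205 0.3004 0.16  ]
   scene proj top,foot [[308.9, 275.3], [310.5, 337.7]] crop c3 [[436.0, 221.0], [442.0, 471.0]]
   top foot [[279.0, 568.0]]
[-0.7324 -0.6809] -137.08586935374703
[[ 0.6487 -0.2187]
 [ 0.5828 -0.2799]
 [ 0.5169 -0.3412]
 [ 0.451  -0.4025]] [[ 0.     -0.0001]
 [ 0.     -0.0001]
 [-0.0003  0.0003]
 [ 0.0002 -0.0001]]
[[484.  81.]
 [590.  68.]
 [693.  55.]
 [792.  42.]]
cyl [ 0.711  -0.1608] dish [ 0.3887 -0.4604]
```

View pics/c4.png

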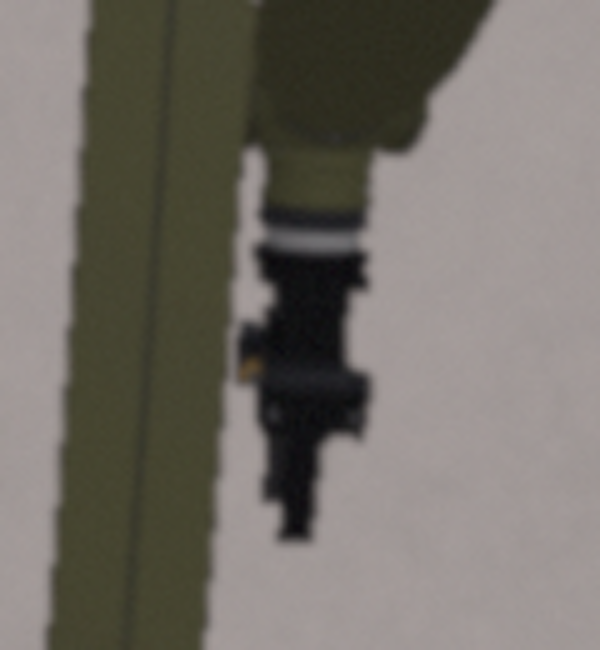

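arm_command([
  {"tx": 0.01,"ty": 0.015,"tz": 0.005,"twist": 2.2},
  {"tx": 0.017,"ty": 0.03,"tz": 0.005,"twist": 2.2},
  {"tx": 0.017,"ty": 0.034,"tz": 0.005,"twist": 2.2},
  {"tx": 0.017,"ty": 0.034,"tz": 0.005,"twist": 2.2},
  {"tx": 0.017,"ty": 0.034,"twist": 2.2},
  {"tx": 0.017,"ty": 0.034,"twist": 2.2},
  {"tx": 0.017,"ty": 0.034,"twist": 2.2},
  {"tx": 0.017,"ty": 0.034,"twist": 2.2},
  {"tx": 0.017,"ty": 0.034,"twist": 2.2},
  {"tx": 0.017,"ty": 0.034,"twist": 2.2},
  {"tx": 0.017,"ty": 0.034,"twist": 2.2},
  {"tx": 0.017,"ty": 0.034,"twist": 2.2},
])

```text
$.rows[0]: bad value
```

arm_command([
  {"fingers": 0.095,"tx": 0.01,"ty": 0.015,"tz": 0.005,"twist": 2.2},
  {"fingers": 0.095,"tx": 0.017,"ty": 0.03,"tz": 0.005,"twist": 2.2},
  {"fingers": 0.095,"tx": 0.017,"ty": 0.034,"tz": 0.005,"twist": 2.2},
  {"fingers": 0.095,"tx": 0.017,"ty": 0.034,"tz": 0.005,"twist": 2.2},
  {"fingers": 0.095,"tx": 0.017,"ty": 0.034,"tz": 0,"twist": 2.2},
  {"fingers": 0.095,"tx": 0.017,"ty": 0.034,"tz": 0,"twist": 2.2},
  {"fingers": 0.095,"tx": 0.017,"ty": 0.034,"tz": 0,"twist": 2.2},
  {"fingers": 0.095,"tx": 0.017,"ty": 0.034,"tz": 0,"twist": 2.2},
  {"fingers": 0.095,"tx": 0.017,"ty": 0.034,"tz": 0,"twist": 2.2},
  {"fingers": 0.095,"tx": 0.017,"ty": 0.034,"tz": 0,"twist": 2.2},
  {"fingers": 0.095,"tx": 0.017,"ty": 0.034,"tz": 0,"twist": 2.2},
  {"fingers": 0.095,"tx": 0.017,"ty": 0.034,"tz": 0,"twist": 2.2},
])

```text
time_s: 1.1
tcp_pos: [0.3792, -0.2371, 0.2343]
tool_rot: [[0.734, 0.679, -0.0], [0.679, -0.734, 0.0], [0.0, -0.0, -1.0]]
ft_force: [0.4, -0.5, 0.3]
width: 0.0951
```

arm_command([
  {"fingers": 0.095,"tx": 0.0035,"ty": 0.038,"tz": 0,"twist": 0},
  {"fingers": 0.095,"tx": 0.0035,"ty": 0.038,"tz": 0,"twist": 0},
  {"fingers": 0.095,"tx": 0.0035,"ty": 0.038,"tz": 0,"twist": 0},
  {"fingers": 0.095,"tx": 0.0035,"ty": 0.038,"tz": 0,"twist": 0},
  {"fingers": 0.095,"tx": 0.0035,"ty": 0.038,"tz": 0,"twist": 0},
  {"fingers": 0.095,"tx": 0.0035,"ty": 0.038,"tz": 0,"twist": 0},
  {"fingers": 0.095,"tx": 0.0035,"ty": 0.038,"tz": 0,"twist": 0},
  {"fingers": 0.095,"tx": 0.0035,"ty": 0.038,"tz": 0,"twist": 0},
  {"fingers": 0.095,"tx": 0.0035,"ty": 0.038,"tz": 0,"twist": 0},
  {"fingers": 0.095,"tx": 0.0035,"ty": 0.038,"tz": 0,"twist": 0},
  {"fingers": 0.095,"tx": 0.0035,"ty": 0.038,"tz": 0,"twist": 0},
  {"fingers": 0.095,"tx": 0.003,"ty": 0.038,"tz": 0,"twist": 0},
])

```text
time_s: 2.1
tcp_pos: [0.4199, 0.219, 0.2343]
tool_rot: [[0.735, 0.678, -0.0], [0.678, -0.735, -0.0], [-0.0, 0.0, -1.0]]
ft_force: [0.3, -1.0, -0.1]
width: 0.0953
```

arm_command([
  {"fingers": 0.095,"tx": 0,"ty": 0.035,"tz": 0,"twist": 0},
  {"fingers": 0.095,"tx": 0,"ty": 0.03,"tz": 0,"twist": 0},
  {"fingers": 0.095,"tx": 0,"ty": 0.0165,"tz": 0,"twist": 0},
  {"fingers": 0.095,"tx": 0,"ty": 0,"tz": 0,"twist": 0},
  {"fingers": 0.095,"tx": 0,"ty": 0,"tz": 0,"twist": 0},
])

```text
time_s: 2.52
tcp_pos: [0.42, 0.2988, 0.234]
tool_rot: [[0.734, 0.679, -0.001], [0.679, -0.734, -0.001], [-0.002, 0.0, -1.0]]
ft_force: [0.5, -0.2, 0.4]
width: 0.095
```

arm_command([
  {"fingers": 0.095,"tx": 0,"ty": 0.001,"tz": -0.025,"twist": 0},
  {"fingers": 0.095,"tx": 0,"ty": 0,"tz": -0.03,"twist": 0},
  {"fingers": 0.095,"tx": 0,"ty": 0,"tz": -0.03,"twist": 0},
  {"fingers": 0.095,"tx": 0,"ty": 0,"tz": -0.03,"twist": 0},
  {"fingers": 0.095,"tx": 0,"ty": 0,"tz": -0.019,"twist": 0},
  {"fingers": 0.095,"tx": 0,"ty": 0,"tz": 0,"twist": 0},
])

```text
time_s: 3.02
tcp_pos: [0.4172, 0.2961, 0.0953]
tool_rot: [[0.737, 0.676, -0.009], [0.676, -0.737, -0.005], [-0.01, -0.002, -1.0]]
ft_force: [-1.0, 0.1, -0.4]
width: 0.0952
```

```bash
cat > look.py <<'E'
import sys;from bench import *;from h import *
tag=sys.argv[1]
for n in sys.argv[2].split(","):
    f=grab_frame(n);np.savez(f"pics/{n}{tag}.npz",**f)
    x,y,w,h,k=map(int,(sys.argv[3] if n=="scene" else sys.argv[4]).split(","))
    crop(f,x,y,w,h,k,f"pics/{n}{tag}.png")
print(sense()["tcp_pos"])
E
python3 look.py 1 scene 220,170,200,150,4
```

```text
[0.41879986 0.29720028 0.09810851]
```

View pics/scene1.png

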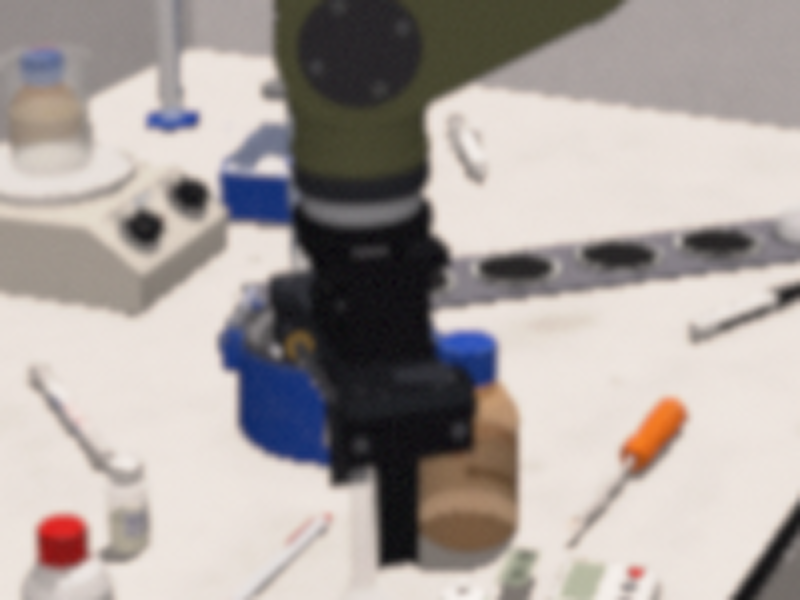

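```bash
python3 - <<'E'
from h import *
s=load("pics/scene1.npz")
c=np.array([.4188,.2972,.1]);y=np.array([.68,-.734,0])*.053
print(((proj(s,[[.4205,.3004,.13],[.4205,.3004,.10],c+y,c-y,c])-[220,170])*4).round())
E
```

```text
[[357. 470.]
 [358. 518.]
 [339. 475.]
 [390. 561.]
 [363. 516.]]
```

The near fingertip is at crop (400,560) and the flask neck at (365,510), between the fingers. I'll grip now.

arm_command([
  {"fingers": 0.0,"tx": 0,"ty": 0,"tz": 0.002,"twist": 0},
  {"fingers": 0.0,"tx": 0,"ty": 0,"tz": 0,"twist": 0},
  {"fingers": 0.0,"tx": 0,"ty": 0,"tz": 0,"twist": 0},
  {"fingers": 0.0,"tx": 0,"ty": 0,"tz": 0,"twist": 0},
  {"fingers": 0.0,"tx": 0,"ty": 0,"tz": 0,"twist": 0},
  {"fingers": 0.0,"tx": 0,"ty": 0,"tz": 0,"twist": 0},
  {"fingers": 0.0,"tx": 0,"ty": 0,"tz": 0,"twist": 0},
  {"fingers": 0.0,"tx": 0,"ty": 0,"tz": 0,"twist": 0},
  {"fingers": 0.0,"tx": 0,"ty": 0,"tz": 0,"twist": 0},
  {"fingers": 0.0,"tx": 0,"ty": 0,"tz": 0,"twist": 0},
], newtons=20)

```text
time_s: 3.9
tcp_pos: [0.4204, 0.2995, 0.1026]
tool_rot: [[0.735, 0.678, -0.0], [0.678, -0.735, -0.0], [-0.0, -0.0, -1.0]]
ft_force: [-0.0, 0.0, -0.3]
width: 0.0338
```

arm_command([
  {"fingers": 0.0,"tx": 0,"ty": 0,"tz": 0,"twist": 0},
  {"fingers": 0.0,"tx": 0,"ty": 0,"tz": 0,"twist": 0},
  {"fingers": 0.0,"tx": 0,"ty": 0,"tz": 0,"twist": 0},
  {"fingers": 0.0,"tx": 0,"ty": 0,"tz": 0,"twist": 0},
  {"fingers": 0.0,"tx": 0,"ty": 0,"tz": 0,"twist": 0},
  {"fingers": 0.0,"tx": 0,"ty": 0,"tz": 0,"twist": 0},
])

```text
time_s: 4.4
tcp_pos: [0.4204, 0.2995, 0.1026]
tool_rot: [[0.735, 0.678, -0.0], [0.678, -0.735, -0.0], [-0.0, -0.0, -1.0]]
ft_force: [-0.8, -0.6, -0.2]
width: 0.0183
```

arm_command([
  {"fingers": 0.0,"tx": 0,"ty": 0,"tz": 0,"twist": 0},
  {"fingers": 0.0,"tx": 0,"ty": 0,"tz": 0,"twist": 0},
  {"fingers": 0.0,"tx": 0,"ty": 0,"tz": 0,"twist": 0},
])

```text
time_s: 4.65
tcp_pos: [0.4204, 0.2995, 0.1026]
tool_rot: [[0.735, 0.678, -0.0], [0.678, -0.735, -0.0], [-0.0, 0.0, -1.0]]
ft_force: [0.1, -0.9, -0.4]
width: 0.0186
```

Width reads 18.6 mm, so the pad tops are on the stopper's lower edge. I'll open a little, lower 12 mm and regrip on the neck.

arm_command([
  {"fingers": 0.04,"tx": 0,"ty": 0,"tz": 0,"twist": 0},
  {"fingers": 0.04,"tx": 0,"ty": 0,"tz": 0,"twist": 0},
  {"fingers": 0.04,"tx": 0,"ty": 0,"tz": 0,"twist": 0},
  {"fingers": 0.04,"tx": 0,"ty": 0,"tz": -0.004,"twist": 0},
  {"fingers": 0.04,"tx": 0,"ty": 0,"tz": -0.004,"twist": 0},
  {"fingers": 0.0,"tx": 0,"ty": 0,"tz": -0.004,"twist": 0},
  {"fingers": 0.0,"tx": 0,"ty": 0,"tz": 0,"twist": 0},
  {"fingers": 0.0,"tx": 0,"ty": 0,"tz": 0,"twist": 0},
  {"fingers": 0.0,"tx": 0,"ty": 0,"tz": 0,"twist": 0},
  {"fingers": 0.0,"tx": 0,"ty": 0,"tz": 0,"twist": 0},
  {"fingers": 0.0,"tx": 0,"ty": 0,"tz": 0,"twist": 0},
  {"fingers": 0.0,"tx": 0,"ty": 0,"tz": 0,"twist": 0},
])

```text
time_s: 5.65
tcp_pos: [0.4205, 0.2995, 0.0907]
tool_rot: [[0.735, 0.678, 0.0], [0.678, -0.735, 0.0], [0.0, 0.0, -1.0]]
ft_force: [-0.2, 0.6, -0.9]
width: 0.0181
```

```bash
python3 look.py 2 scene 240,220,150,140,4; python3 -c "
from bench import sense;s=sense();print(s['width'],s['ft_force'])"
```

```text
[0.42049117 0.29951153 0.09070133]
0.01770377255629895 [ 0.09147594  0.00352421 -0.71959406]
```

View pics/scene2.png

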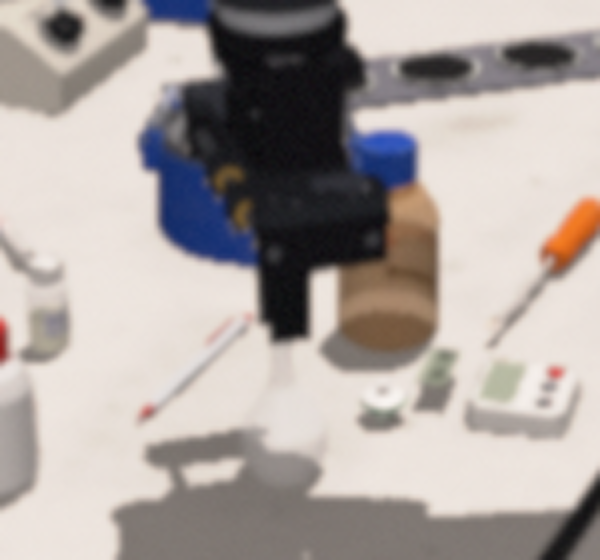

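The flask stands upright under the fingers, bulb at crop (285,430). Next I'll check the width again.

arm_command([
  {"fingers": 0.0,"tx": 0,"ty": 0,"tz": 0,"twist": 0},
  {"fingers": 0.0,"tx": 0,"ty": 0,"tz": 0,"twist": 0},
  {"fingers": 0.0,"tx": 0,"ty": 0,"tz": 0,"twist": 0},
  {"fingers": 0.0,"tx": 0,"ty": 0,"tz": 0.004,"twist": 0},
  {"fingers": 0.0,"tx": 0,"ty": 0,"tz": 0.008,"twist": 0},
  {"fingers": 0.0,"tx": 0,"ty": 0,"tz": 0.015,"twist": 0},
  {"fingers": 0.0,"tx": 0,"ty": 0,"tz": 0.02,"twist": 0},
  {"fingers": 0.0,"tx": 0,"ty": 0,"tz": 0.03,"twist": 0},
  {"fingers": 0.0,"tx": 0,"ty": 0,"tz": 0.03,"twist": 0},
  {"fingers": 0.0,"tx": 0,"ty": 0,"tz": 0.02,"twist": 0},
  {"fingers": 0.0,"tx": 0,"ty": 0,"tz": 0.01,"twist": 0},
])

```text
time_s: 6.62
tcp_pos: [0.422, 0.3004, 0.2326]
tool_rot: [[0.735, 0.678, 0.006], [0.678, -0.735, 0.003], [0.007, 0.002, -1.0]]
ft_force: [0.2, -0.2, -0.3]
width: 0.0182
```

```bash
python3 look.py 3 scene 240,140,150,200,3; python3 -c "
from bench import sense;s=sense();print(s['width'],s['ft_force'])"
```

```text
[0.42230385 0.30058136 0.2331685 ]
0.017703255773188778 [ 1.07006972  0.28260366 -0.23700122]
```

View pics/scene3.png

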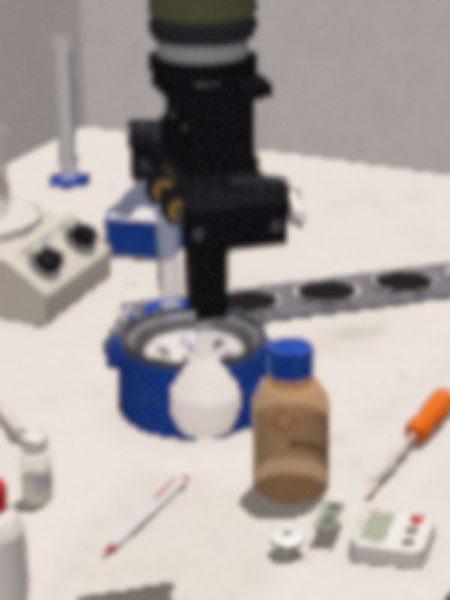

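arm_command([
  {"fingers": 0.0,"tx": 0.005,"ty": -0.014,"tz": 0.008,"twist": 0},
  {"fingers": 0.0,"tx": 0.01,"ty": -0.028,"tz": 0.008,"twist": 0},
  {"fingers": 0.0,"tx": 0.013,"ty": -0.036,"tz": 0.004,"twist": 0},
  {"fingers": 0.0,"tx": 0.013,"ty": -0.036,"tz": 0,"twist": 0},
  {"fingers": 0.0,"tx": 0.013,"ty": -0.036,"tz": 0,"twist": 0},
  {"fingers": 0.0,"tx": 0.013,"ty": -0.036,"tz": 0,"twist": 0},
  {"fingers": 0.0,"tx": 0.013,"ty": -0.036,"tz": 0,"twist": 0},
  {"fingers": 0.0,"tx": 0.013,"ty": -0.036,"tz": 0,"twist": 0},
  {"fingers": 0.0,"tx": 0.013,"ty": -0.036,"tz": 0,"twist": 0},
  {"fingers": 0.0,"tx": 0.013,"ty": -0.036,"tz": 0,"twist": 0},
  {"fingers": 0.0,"tx": 0.013,"ty": -0.036,"tz": 0,"twist": 0},
  {"fingers": 0.0,"tx": 0.013,"ty": -0.036,"tz": 0,"twist": 0},
])

```text
time_s: 7.67
tcp_pos: [0.5651, -0.1043, 0.246]
tool_rot: [[0.736, 0.677, -0.002], [0.677, -0.736, 0.001], [-0.001, -0.002, -1.0]]
ft_force: [1.7, 0.7, 0.3]
width: 0.0176
```

arm_command([
  {"fingers": 0.0,"tx": 0.013,"ty": -0.032,"tz": 0,"twist": 0},
  {"fingers": 0.0,"tx": 0.018,"ty": -0.03,"tz": 0,"twist": 0},
  {"fingers": 0.0,"tx": 0.02,"ty": -0.025,"tz": 0,"twist": 0},
  {"fingers": 0.0,"tx": 0.014,"ty": -0.015,"tz": 0,"twist": 0},
  {"fingers": 0.0,"tx": 0.008,"ty": -0.008,"tz": 0,"twist": 0},
  {"fingers": 0.0,"tx": 0,"ty": 0,"tz": 0,"twist": 0},
  {"fingers": 0.0,"tx": 0,"ty": 0,"tz": 0,"twist": 0},
  {"fingers": 0.0,"tx": 0,"ty": 0,"tz": 0,"twist": 0},
])

```text
time_s: 8.33
tcp_pos: [0.6378, -0.2113, 0.2471]
tool_rot: [[0.735, 0.678, -0.001], [0.678, -0.735, 0.001], [-0.0, -0.001, -1.0]]
ft_force: [0.1, 0.1, -0.5]
width: 0.0181
```

arm_command([
  {"fingers": 0.0,"tx": 0.006,"ty": -0.004,"tz": -0.01,"twist": 0},
  {"fingers": 0.0,"tx": 0.0045,"ty": -0.0035,"tz": -0.02,"twist": 0},
  {"fingers": 0.0,"tx": 0,"ty": 0,"tz": -0.03,"twist": 0},
  {"fingers": 0.0,"tx": 0,"ty": 0,"tz": -0.03,"twist": 0},
  {"fingers": 0.0,"tx": 0,"ty": 0,"tz": -0.02,"twist": 0},
  {"fingers": 0.0,"tx": 0,"ty": 0,"tz": -0.015,"twist": 0},
  {"fingers": 0.0,"tx": 0,"ty": 0,"tz": -0.01,"twist": 0},
  {"fingers": 0.0,"tx": 0,"ty": 0,"tz": 0,"twist": 0},
  {"fingers": 0.0,"tx": 0,"ty": 0,"tz": 0,"twist": 0},
])

```text
time_s: 9.08
tcp_pos: [0.6493, -0.2198, 0.1131]
tool_rot: [[0.735, 0.678, 0.001], [0.678, -0.735, -0.0], [0.0, 0.001, -1.0]]
ft_force: [-0.0, -0.8, 0.2]
width: 0.0178
```

```bash
python3 look.py 4 scene,top 250,140,150,120,5 320,150,130,110,5
```

```text
[ 0.65023449 -0.22039762  0.11489564]
```

View pics/scene4.png

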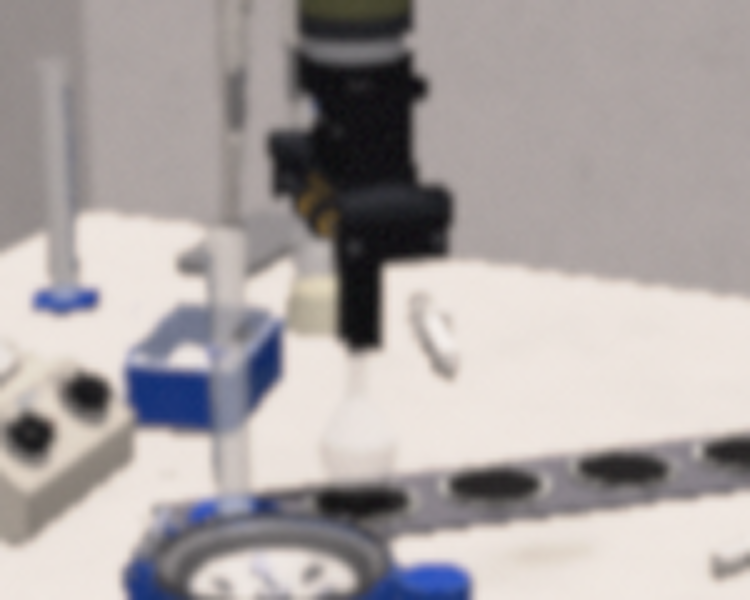

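View pics/top4.png

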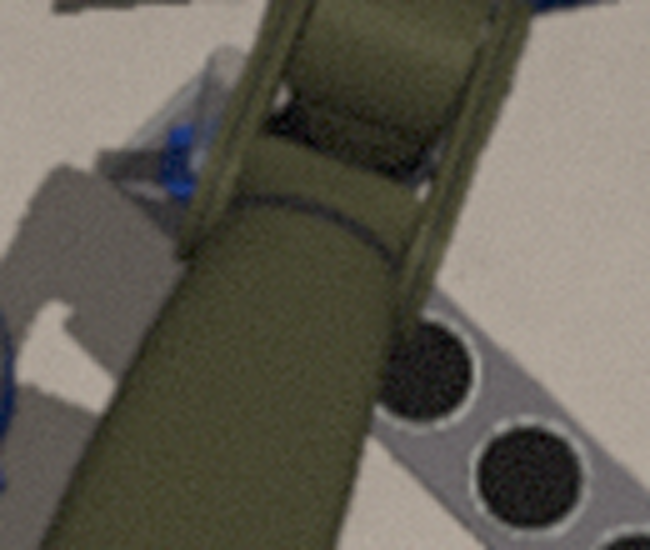

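The flask hangs upright just above pad_1, bulb at crop (358,440) and pad at (362,498). The cylinder is clear to the left.

arm_command([
  {"fingers": 0.0,"tx": -0.0012,"ty": 0.0012,"tz": -0.006,"twist": 0},
  {"fingers": 0.0,"tx": 0,"ty": 0,"tz": -0.004,"twist": 0},
  {"fingers": 0.0,"tx": 0,"ty": 0,"tz": -0.003,"twist": 0},
  {"fingers": 0.0,"tx": 0,"ty": 0,"tz": -0.002,"twist": 0},
  {"fingers": 0.0,"tx": 0,"ty": 0,"tz": 0,"twist": 0},
  {"fingers": 0.0,"tx": 0,"ty": 0,"tz": 0,"twist": 0},
  {"fingers": 0.0,"tx": 0,"ty": 0,"tz": 0,"twist": 0},
])

```text
time_s: 9.77
tcp_pos: [0.6483, -0.219, 0.0985]
tool_rot: [[0.735, 0.678, 0.001], [0.678, -0.735, -0.0], [0.001, 0.001, -1.0]]
ft_force: [-0.5, -0.1, 2.8]
width: 0.0181
```

arm_command([
  {"fingers": 0.024,"tx": 0,"ty": 0,"tz": 0,"twist": 0},
  {"fingers": 0.03,"tx": 0,"ty": 0,"tz": 0,"twist": 0},
  {"fingers": 0.05,"tx": 0,"ty": 0,"tz": 0,"twist": 0},
  {"fingers": 0.05,"tx": 0,"ty": 0,"tz": 0,"twist": 0},
  {"fingers": 0.05,"tx": 0,"ty": 0,"tz": 0,"twist": 0},
  {"fingers": 0.05,"tx": 0,"ty": 0,"tz": 0,"twist": 0},
  {"fingers": 0.05,"tx": 0,"ty": 0,"tz": 0.01,"twist": 0},
  {"fingers": 0.06,"tx": 0,"ty": 0,"tz": 0.02,"twist": 0},
  {"fingers": 0.06,"tx": 0,"ty": 0,"tz": 0.03,"twist": 0},
  {"fingers": 0.06,"tx": 0,"ty": 0,"tz": 0.03,"twist": 0},
  {"fingers": 0.06,"tx": 0,"ty": 0,"tz": 0.02,"twist": 0},
  {"fingers": 0.06,"tx": 0,"ty": 0,"tz": 0.02,"twist": 0},
])

```text
time_s: 10.77
tcp_pos: [0.6483, -0.219, 0.2309]
tool_rot: [[0.735, 0.678, 0.003], [0.678, -0.735, -0.001], [0.001, 0.003, -1.0]]
ft_force: [-0.0, 0.5, 0.3]
width: 0.0594
```

arm_command([
  {"fingers": 0.06,"tx": -0.008,"ty": 0.012,"tz": 0,"twist": 0},
  {"fingers": 0.06,"tx": -0.017,"ty": 0.027,"tz": 0,"twist": 0},
  {"fingers": 0.06,"tx": -0.0205,"ty": 0.0335,"tz": 0,"twist": 0},
  {"fingers": 0.06,"tx": -0.0205,"ty": 0.0335,"tz": 0,"twist": 0},
  {"fingers": 0.06,"tx": -0.0205,"ty": 0.0335,"tz": 0,"twist": 0},
  {"fingers": 0.06,"tx": -0.0205,"ty": 0.0335,"tz": 0,"twist": 0},
  {"fingers": 0.06,"tx": -0.0205,"ty": 0.0335,"tz": 0,"twist": 0},
  {"fingers": 0.06,"tx": -0.0205,"ty": 0.0335,"tz": 0,"twist": 0},
  {"fingers": 0.06,"tx": -0.0205,"ty": 0.0335,"tz": 0,"twist": 0},
  {"fingers": 0.065,"tx": -0.0205,"ty": 0.0335,"tz": 0,"twist": 0},
  {"fingers": 0.065,"tx": -0.0155,"ty": 0.0255,"tz": 0,"twist": 0},
  {"fingers": 0.065,"tx": -0.008,"ty": 0.013,"tz": 0,"twist": 0},
])

```text
time_s: 11.77
tcp_pos: [0.4335, 0.1291, 0.2287]
tool_rot: [[0.734, 0.68, 0.001], [0.68, -0.734, 0.001], [0.002, 0.0, -1.0]]
ft_force: [1.1, 0.4, 0.7]
width: 0.0647
```

arm_command([
  {"fingers": 0.065,"tx": 0,"ty": 0,"tz": 0,"twist": 0},
  {"fingers": 0.065,"tx": 0,"ty": 0,"tz": 0,"twist": 0},
  {"fingers": 0.065,"tx": 0,"ty": 0,"tz": 0,"twist": 0},
])

```text
time_s: 12.02
tcp_pos: [0.4357, 0.1263, 0.2283]
tool_rot: [[0.736, 0.677, 0.001], [0.677, -0.736, -0.0], [0.001, 0.001, -1.0]]
ft_force: [-0.3, 0.4, -0.2]
width: 0.0649
```

```bash
python3 look.py 5 scene,top 220,120,200,190,3 310,150,160,120,5
```

```text
[0.43582088 0.12589676 0.22786256]
```

View pics/scene5.png

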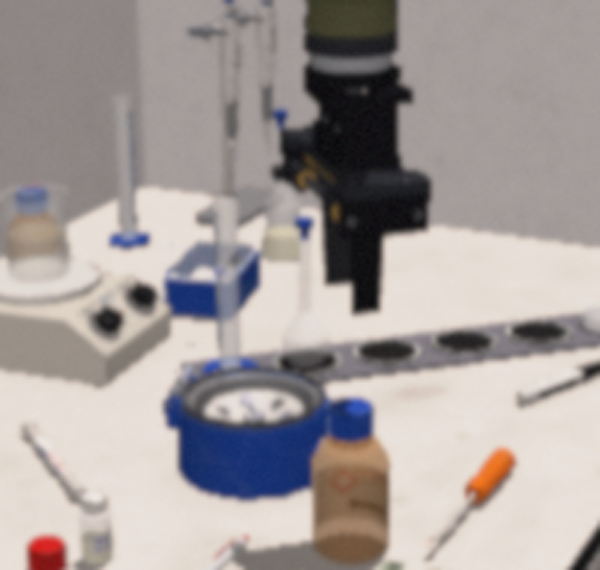

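View pics/top5.png

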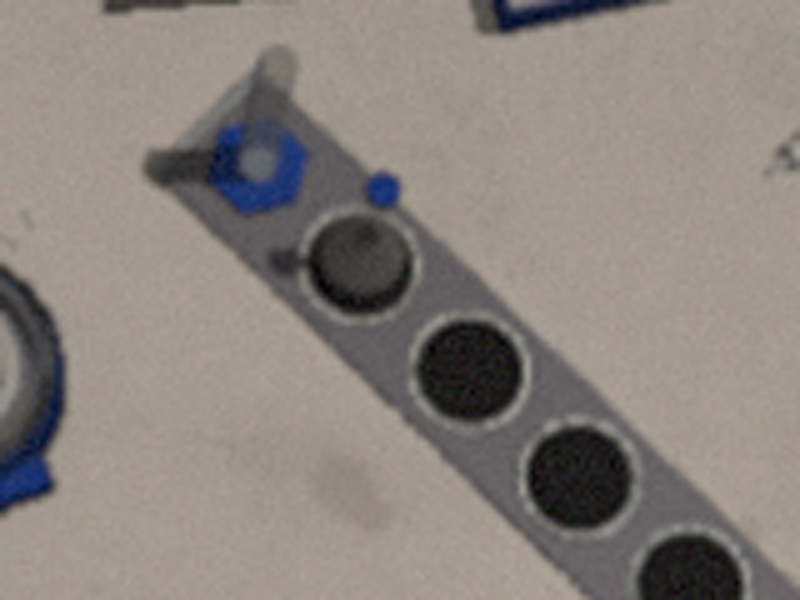

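The flask stands on pad_1, with the bulb inside the rim at top crop (362,260) and the stopper at (383,190). The gripper is now over the amber bottle, so I'll descend onto its cap.

arm_command([
  {"fingers": 0.065,"tx": 0,"ty": 0.0005,"tz": -0.015,"twist": 0},
  {"fingers": 0.065,"tx": 0,"ty": 0,"tz": -0.025,"twist": 0},
  {"fingers": 0.065,"tx": 0,"ty": 0,"tz": -0.03,"twist": 0},
  {"fingers": 0.065,"tx": 0,"ty": 0,"tz": -0.02,"twist": 0},
  {"fingers": 0.065,"tx": 0,"ty": 0,"tz": -0.012,"twist": 0},
  {"fingers": 0.065,"tx": 0,"ty": 0,"tz": -0.008,"twist": 0},
  {"fingers": 0.065,"tx": 0,"ty": 0,"tz": -0.004,"twist": 0},
  {"fingers": 0.065,"tx": 0,"ty": 0,"tz": 0,"twist": 0},
  {"fingers": 0.065,"tx": 0,"ty": 0,"tz": 0,"twist": 0},
])

```text
time_s: 12.87
tcp_pos: [0.4362, 0.1272, 0.1148]
tool_rot: [[0.736, 0.677, 0.002], [0.677, -0.736, 0.0], [0.001, 0.001, -1.0]]
ft_force: [-0.2, 0.2, 0.9]
width: 0.065
```

arm_command([
  {"fingers": 0.0,"tx": 0,"ty": 0,"tz": 0,"twist": 0},
  {"fingers": 0.0,"tx": 0,"ty": 0,"tz": 0,"twist": 0},
  {"fingers": 0.0,"tx": 0,"ty": 0,"tz": 0,"twist": 0},
  {"fingers": 0.0,"tx": 0,"ty": 0,"tz": 0,"twist": 0},
  {"fingers": 0.0,"tx": 0,"ty": 0,"tz": 0,"twist": 0},
  {"fingers": 0.0,"tx": 0,"ty": 0,"tz": 0,"twist": 0},
  {"fingers": 0.0,"tx": 0,"ty": 0,"tz": 0,"twist": 0},
  {"fingers": 0.0,"tx": 0,"ty": 0,"tz": 0,"twist": 0},
  {"fingers": 0.0,"tx": 0,"ty": 0,"tz": 0,"twist": 0},
], newtons=35)

```text
time_s: 13.62
tcp_pos: [0.4355, 0.1273, 0.114]
tool_rot: [[0.735, 0.678, 0.0], [0.678, -0.735, 0.0], [0.001, 0.0, -1.0]]
ft_force: [-1.0, 0.6, 3.5]
width: 0.0371
```

arm_command([
  {"fingers": 0.0,"tx": 0,"ty": 0,"tz": 0.003,"twist": 0},
  {"fingers": 0.0,"tx": 0,"ty": 0,"tz": 0.006,"twist": 0},
  {"fingers": 0.0,"tx": 0,"ty": 0,"tz": 0.012,"twist": 0},
  {"fingers": 0.0,"tx": 0,"ty": 0,"tz": 0.02,"twist": 0},
  {"fingers": 0.0,"tx": 0,"ty": 0,"tz": 0.03,"twist": 0},
  {"fingers": 0.0,"tx": 0,"ty": 0,"tz": 0.03,"twist": 0},
  {"fingers": 0.0,"tx": 0,"ty": 0,"tz": 0.02,"twist": 0},
  {"fingers": 0.0,"tx": 0,"ty": 0,"tz": 0.01,"twist": 0},
  {"fingers": 0.0,"tx": 0,"ty": 0,"tz": 0.004,"twist": 0},
  {"fingers": 0.0,"tx": 0,"ty": 0,"tz": 0,"twist": 0},
])

```text
time_s: 14.45
tcp_pos: [0.4354, 0.1272, 0.2493]
tool_rot: [[0.735, 0.678, 0.001], [0.678, -0.735, 0.0], [0.001, 0.001, -1.0]]
ft_force: [0.4, -0.8, -3.2]
width: 0.0374
```

```bash
python3 look.py 6 scene,top 220,120,200,190,3 310,150,160,120,5;python3 - <<'E'
from h import *
from bench import sense
print(sense()["width"],sense()["ft_force"])
f=load("pics/top6.npz");hsv=cv2.cvtColor(f["pixels"],cv2.COLOR_RGB2HSV)
n,l,st,c=cv2.connectedComponentsWithStats(cv2.inRange(hsv,(105,150,60),(130,255,255)))
for i in range(1,n):
    if 375<c[i][0]<395 and 175<c[i][1]<200: print(st[i],c[i],onz(f,c[i],.168))
E
```

```text
[0.43442364 0.12705253 0.24692486]
0.03748888613461608 [ 0.89101099 -0.06417298 -2.9829953 ]
[384 185   5   6  24] [386.         187.70833333] [ 0.64829456 -0.2166438   0.168     ]
```

View pics/scene6.png

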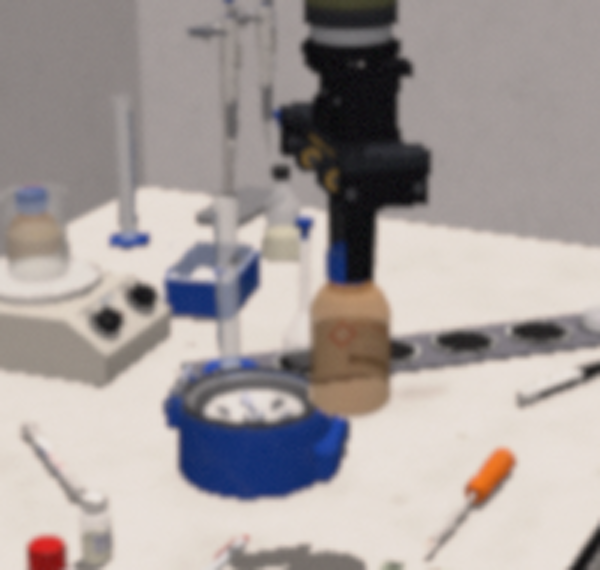

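Amber is held upright and clear of the bench, at scene crop (350,350). The flask stopper ray puts it about 2 mm off pad_1's centre.

arm_command([
  {"fingers": 0.0,"tx": 0.005,"ty": -0.014,"tz": 0,"twist": 0},
  {"fingers": 0.0,"tx": 0.01,"ty": -0.026,"tz": 0,"twist": 0},
  {"fingers": 0.0,"tx": 0.0135,"ty": -0.037,"tz": 0,"twist": 0},
  {"fingers": 0.0,"tx": 0.0135,"ty": -0.037,"tz": 0,"twist": 0},
  {"fingers": 0.0,"tx": 0.0135,"ty": -0.037,"tz": 0,"twist": 0},
  {"fingers": 0.0,"tx": 0.0135,"ty": -0.037,"tz": 0,"twist": 0},
  {"fingers": 0.0,"tx": 0.0135,"ty": -0.037,"tz": 0,"twist": 0},
  {"fingers": 0.0,"tx": 0.0135,"ty": -0.037,"tz": 0,"twist": 0},
  {"fingers": 0.0,"tx": 0.0135,"ty": -0.037,"tz": 0,"twist": 0},
  {"fingers": 0.0,"tx": 0.0135,"ty": -0.037,"tz": 0,"twist": 0},
  {"fingers": 0.0,"tx": 0.0135,"ty": -0.037,"tz": 0,"twist": 0},
  {"fingers": 0.0,"tx": 0.008,"ty": -0.022,"tz": 0,"twist": 0},
])

```text
time_s: 15.55
tcp_pos: [0.5793, -0.2711, 0.2453]
tool_rot: [[0.737, 0.676, -0.004], [0.676, -0.737, 0.001], [-0.002, -0.003, -1.0]]
ft_force: [-0.5, 1.1, -3.5]
width: 0.0375
```

arm_command([
  {"fingers": 0.0,"tx": 0.004,"ty": -0.012,"tz": 0,"twist": 0},
  {"fingers": 0.0,"tx": 0,"ty": 0,"tz": 0,"twist": 0},
  {"fingers": 0.0,"tx": 0,"ty": 0,"tz": 0,"twist": 0},
  {"fingers": 0.0,"tx": 0,"ty": 0,"tz": 0,"twist": 0},
  {"fingers": 0.0,"tx": 0,"ty": 0,"tz": 0,"twist": 0},
])

```text
time_s: 15.97
tcp_pos: [0.5835, -0.2781, 0.2484]
tool_rot: [[0.734, 0.679, -0.001], [0.679, -0.734, 0.001], [0.0, -0.001, -1.0]]
ft_force: [0.2, 0.9, -1.7]
width: 0.0377
```

arm_command([
  {"fingers": 0.0,"tx": -0.0007,"ty": -0.0015,"tz": -0.01,"twist": 0},
  {"fingers": 0.0,"tx": 0,"ty": 0,"tz": -0.02,"twist": 0},
  {"fingers": 0.0,"tx": 0,"ty": 0,"tz": -0.03,"twist": 0},
  {"fingers": 0.0,"tx": 0,"ty": 0,"tz": -0.025,"twist": 0},
  {"fingers": 0.0,"tx": 0,"ty": 0,"tz": -0.015,"twist": 0},
  {"fingers": 0.0,"tx": 0,"ty": 0,"tz": -0.01,"twist": 0},
  {"fingers": 0.0,"tx": 0,"ty": 0,"tz": -0.005,"twist": 0},
  {"fingers": 0.0,"tx": 0,"ty": 0,"tz": 0,"twist": 0},
  {"fingers": 0.0,"tx": 0,"ty": 0,"tz": 0,"twist": 0},
  {"fingers": 0.0,"tx": 0,"ty": 0,"tz": 0,"twist": 0},
])

```text
time_s: 16.8
tcp_pos: [0.5842, -0.2819, 0.1358]
tool_rot: [[0.735, 0.678, 0.003], [0.678, -0.735, -0.002], [0.001, 0.003, -1.0]]
ft_force: [0.9, -0.8, -3.2]
width: 0.0373
```

arm_command([
  {"fingers": 0.0,"tx": -0.0006,"ty": 0.001,"tz": -0.005,"twist": 0},
  {"fingers": 0.0,"tx": 0,"ty": 0,"tz": -0.003,"twist": 0},
  {"fingers": 0.0,"tx": 0,"ty": 0,"tz": -0.002,"twist": 0},
  {"fingers": 0.0,"tx": 0,"ty": 0,"tz": 0,"twist": 0},
  {"fingers": 0.0,"tx": 0,"ty": 0,"tz": 0,"twist": 0},
  {"fingers": 0.0,"tx": 0,"ty": 0,"tz": 0,"twist": 0},
])

```text
time_s: 17.3
tcp_pos: [0.5825, -0.2803, 0.1237]
tool_rot: [[0.735, 0.678, 0.0], [0.678, -0.735, -0.0], [0.0, 0.0, -1.0]]
ft_force: [-0.4, -0.6, -2.6]
width: 0.0374
```

Position is right, with about 1.7 mm left to go down.

arm_command([
  {"fingers": 0.0,"tx": 0.0003,"ty": 0.0003,"tz": -0.001,"twist": 0},
  {"fingers": 0.0,"tx": 0,"ty": 0,"tz": -0.001,"twist": 0},
  {"fingers": 0.0,"tx": 0,"ty": 0,"tz": 0,"twist": 0},
  {"fingers": 0.0,"tx": 0,"ty": 0,"tz": 0,"twist": 0},
])

```text
time_s: 17.63
tcp_pos: [0.583, -0.2801, 0.1221]
tool_rot: [[0.735, 0.678, 0.001], [0.678, -0.735, -0.0], [0.0, 0.001, -1.0]]
ft_force: [-0.2, -0.2, -0.9]
width: 0.0373
```

arm_command([
  {"fingers": 0.0,"tx": 0,"ty": 0,"tz": -0.0007,"twist": 0},
  {"fingers": 0.0,"tx": 0,"ty": 0,"tz": 0,"twist": 0},
  {"fingers": 0.042,"tx": 0,"ty": 0,"tz": 0,"twist": 0},
  {"fingers": 0.05,"tx": 0,"ty": 0,"tz": 0,"twist": 0},
  {"fingers": 0.06,"tx": 0,"ty": 0,"tz": 0,"twist": 0},
  {"fingers": 0.06,"tx": 0,"ty": 0,"tz": 0,"twist": 0},
  {"fingers": 0.06,"tx": 0,"ty": 0,"tz": 0,"twist": 0},
  {"fingers": 0.06,"tx": 0,"ty": 0,"tz": 0.01,"twist": 0},
  {"fingers": 0.06,"tx": 0,"ty": 0,"tz": 0.02,"twist": 0},
  {"fingers": 0.06,"tx": 0,"ty": 0,"tz": 0.03,"twist": 0},
  {"fingers": 0.06,"tx": 0,"ty": 0,"tz": 0.03,"twist": 0},
  {"fingers": 0.06,"tx": 0,"ty": 0,"tz": 0.02,"twist": 0},
])

```text
time_s: 18.63
tcp_pos: [0.5837, -0.2805, 0.2353]
tool_rot: [[0.735, 0.678, 0.004], [0.678, -0.735, -0.002], [0.001, 0.004, -1.0]]
ft_force: [0.5, -0.3, -0.1]
width: 0.0598
```

arm_command([
  {"fingers": 0.06,"tx": -0.001,"ty": 0.015,"tz": 0.004,"twist": 0},
  {"fingers": 0.06,"tx": -0.001,"ty": 0.03,"tz": 0,"twist": 0},
  {"fingers": 0.06,"tx": -0.001,"ty": 0.04,"tz": 0,"twist": 0},
  {"fingers": 0.06,"tx": -0.001,"ty": 0.04,"tz": 0,"twist": 0},
  {"fingers": 0.06,"tx": -0.001,"ty": 0.04,"tz": 0,"twist": 0},
  {"fingers": 0.06,"tx": -0.001,"ty": 0.04,"tz": 0,"twist": 0},
  {"fingers": 0.06,"tx": -0.001,"ty": 0.04,"tz": 0,"twist": 0},
  {"fingers": 0.06,"tx": -0.001,"ty": 0.04,"tz": 0,"twist": 0},
  {"fingers": 0.06,"tx": -0.001,"ty": 0.04,"tz": 0,"twist": 0},
  {"fingers": 0.06,"tx": -0.001,"ty": 0.04,"tz": 0,"twist": 0},
  {"fingers": 0.06,"tx": -0.001,"ty": 0.04,"tz": 0,"twist": 0},
  {"fingers": 0.06,"tx": -0.001,"ty": 0.04,"tz": 0,"twist": 0},
])

```text
time_s: 19.63
tcp_pos: [0.5691, 0.1677, 0.2339]
tool_rot: [[0.735, 0.678, -0.002], [0.678, -0.735, 0.0], [-0.001, -0.001, -1.0]]
ft_force: [1.2, -0.4, -0.3]
width: 0.0603
```

arm_command([
  {"fingers": 0.06,"tx": -0.001,"ty": 0.04,"tz": 0,"twist": 0},
  {"fingers": 0.06,"tx": -0.001,"ty": 0.04,"tz": 0,"twist": 0},
  {"fingers": 0.06,"tx": -0.001,"ty": 0.04,"tz": 0,"twist": 0},
  {"fingers": 0.06,"tx": 0,"ty": 0.04,"tz": 0,"twist": 0},
  {"fingers": 0.06,"tx": 0,"ty": 0.032,"tz": 0,"twist": 0},
  {"fingers": 0.06,"tx": 0,"ty": 0.02,"tz": 0,"twist": 0},
  {"fingers": 0.06,"tx": 0,"ty": 0,"tz": 0,"twist": 0},
  {"fingers": 0.06,"tx": 0,"ty": 0,"tz": 0,"twist": 0},
  {"fingers": 0.06,"tx": 0,"ty": 0,"tz": 0,"twist": 0},
])

```text
time_s: 20.38
tcp_pos: [0.567, 0.3765, 0.2341]
tool_rot: [[0.735, 0.678, -0.001], [0.678, -0.735, -0.001], [-0.002, -0.0, -1.0]]
ft_force: [-0.3, 0.0, 0.1]
width: 0.0596
```

```bash
python3 look.py 7 scene,top 220,120,200,190,3 310,150,190,150,4
```

```text
[0.56759168 0.37585709 0.23469749]
```

View pics/top7.png

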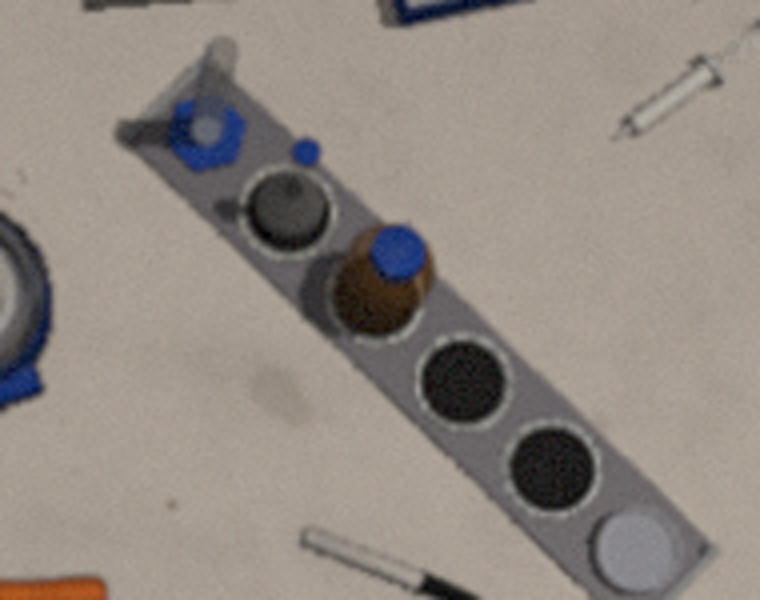

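View pics/scene7.png

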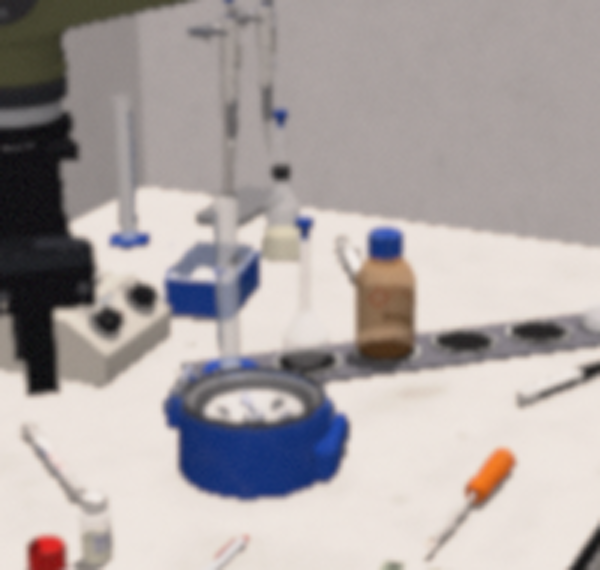

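Flask and amber both stand upright inside the rims of pads 1 and 2. The white bottle is next.

arm_command([
  {"fingers": 0.06,"tx": 0.0006,"ty": 0.0006,"tz": -0.015,"twist": 0},
  {"fingers": 0.06,"tx": 0,"ty": 0,"tz": -0.03,"twist": 0},
  {"fingers": 0.06,"tx": 0,"ty": 0,"tz": -0.035,"twist": 0},
  {"fingers": 0.06,"tx": 0,"ty": 0,"tz": -0.03,"twist": 0},
  {"fingers": 0.06,"tx": 0,"ty": 0,"tz": -0.018,"twist": 0},
  {"fingers": 0.06,"tx": 0,"ty": 0,"tz": -0.012,"twist": 0},
  {"fingers": 0.06,"tx": 0,"ty": 0,"tz": -0.007,"twist": 0},
  {"fingers": 0.06,"tx": 0,"ty": 0,"tz": -0.003,"twist": 0},
  {"fingers": 0.06,"tx": 0,"ty": 0,"tz": 0,"twist": 0},
  {"fingers": 0.06,"tx": 0,"ty": 0,"tz": 0,"twist": 0},
])

```text
time_s: 21.32
tcp_pos: [0.5694, 0.378, 0.0866]
tool_rot: [[0.736, 0.677, 0.002], [0.677, -0.736, 0.001], [0.003, 0.001, -1.0]]
ft_force: [-0.1, -0.5, 1.0]
width: 0.0603
```

arm_command([
  {"fingers": 0.06,"tx": -0.0003,"ty": -0.0005,"tz": -0.003,"twist": 0},
  {"fingers": 0.0,"tx": 0,"ty": 0,"tz": -0.001,"twist": 0},
  {"fingers": 0.0,"tx": 0,"ty": 0,"tz": 0,"twist": 0},
  {"fingers": 0.0,"tx": 0,"ty": 0,"tz": 0,"twist": 0},
  {"fingers": 0.0,"tx": 0,"ty": 0,"tz": 0,"twist": 0},
  {"fingers": 0.0,"tx": 0,"ty": 0,"tz": 0,"twist": 0},
  {"fingers": 0.0,"tx": 0,"ty": 0,"tz": 0,"twist": 0},
  {"fingers": 0.0,"tx": 0,"ty": 0,"tz": 0,"twist": 0},
  {"fingers": 0.0,"tx": 0,"ty": 0,"tz": 0,"twist": 0},
  {"fingers": 0.0,"tx": 0,"ty": 0,"tz": 0,"twist": 0},
], newtons=25)

```text
time_s: 22.15
tcp_pos: [0.5681, 0.3772, 0.0811]
tool_rot: [[0.735, 0.678, 0.0], [0.678, -0.735, 0.0], [0.0, -0.0, -1.0]]
ft_force: [0.5, 0.3, 0.9]
width: 0.0299
```

arm_command([
  {"fingers": 0.0,"tx": 0,"ty": 0,"tz": 0.004,"twist": 0},
  {"fingers": 0.0,"tx": 0,"ty": 0,"tz": 0.01,"twist": 0},
  {"fingers": 0.0,"tx": 0,"ty": 0,"tz": 0.02,"twist": 0},
  {"fingers": 0.0,"tx": 0,"ty": 0,"tz": 0.03,"twist": 0},
  {"fingers": 0.0,"tx": 0,"ty": 0,"tz": 0.035,"twist": 0},
  {"fingers": 0.0,"tx": 0,"ty": 0,"tz": 0.035,"twist": 0},
  {"fingers": 0.0,"tx": 0,"ty": 0,"tz": 0.02,"twist": 0},
  {"fingers": 0.0,"tx": 0,"ty": 0,"tz": 0.01,"twist": 0},
  {"fingers": 0.0,"tx": 0,"ty": 0,"tz": 0,"twist": 0},
  {"fingers": 0.0,"tx": 0,"ty": 0,"tz": 0,"twist": 0},
])

```text
time_s: 22.98
tcp_pos: [0.5678, 0.377, 0.2445]
tool_rot: [[0.735, 0.678, -0.0], [0.678, -0.735, -0.0], [-0.0, -0.0, -1.0]]
ft_force: [-0.6, -0.2, -1.9]
width: 0.0305
```

```bash
python3 look.py 8 scene 180,140,160,200,3; python3 -c "
from bench import sense;s=sense();print(s['width'],s['ft_force'])"
```

```text
[0.5672353  0.37659857 0.24275883]
0.03054177506899088 [ 0.24372221  0.36205228 -1.39695766]
```

View pics/scene8.png

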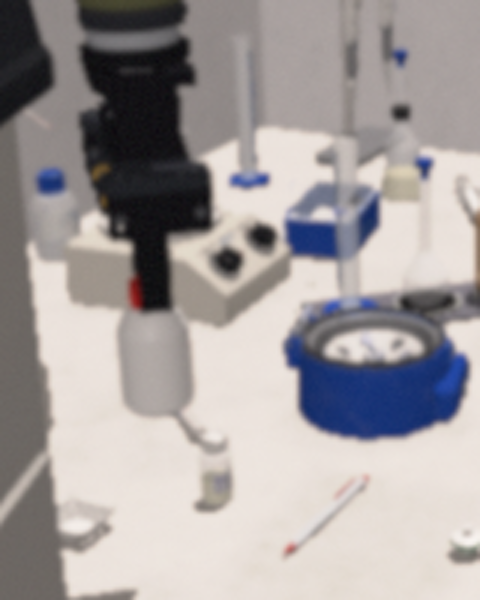

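The white bottle is held upright at scene crop (155,360). Carrying it to pad_3.

arm_command([
  {"fingers": 0.0,"tx": -0.004,"ty": -0.015,"tz": 0.003,"twist": 0},
  {"fingers": 0.0,"tx": -0.004,"ty": -0.03,"tz": 0.003,"twist": 0},
  {"fingers": 0.0,"tx": -0.004,"ty": -0.04,"tz": 0,"twist": 0},
  {"fingers": 0.0,"tx": -0.004,"ty": -0.04,"tz": 0,"twist": 0},
  {"fingers": 0.0,"tx": -0.004,"ty": -0.04,"tz": 0,"twist": 0},
  {"fingers": 0.0,"tx": -0.004,"ty": -0.04,"tz": 0,"twist": 0},
  {"fingers": 0.0,"tx": -0.004,"ty": -0.04,"tz": 0,"twist": 0},
  {"fingers": 0.0,"tx": -0.004,"ty": -0.04,"tz": 0,"twist": 0},
  {"fingers": 0.0,"tx": -0.004,"ty": -0.04,"tz": 0,"twist": 0},
  {"fingers": 0.0,"tx": -0.004,"ty": -0.04,"tz": 0,"twist": 0},
  {"fingers": 0.0,"tx": -0.004,"ty": -0.04,"tz": 0,"twist": 0},
  {"fingers": 0.0,"tx": -0.004,"ty": -0.04,"tz": 0,"twist": 0},
])

```text
time_s: 24.03
tcp_pos: [0.5182, -0.0694, 0.2479]
tool_rot: [[0.735, 0.678, -0.005], [0.678, -0.735, 0.001], [-0.003, -0.004, -1.0]]
ft_force: [0.1, -0.7, -1.8]
width: 0.0303
```

arm_command([
  {"fingers": 0.0,"tx": -0.001,"ty": -0.04,"tz": 0,"twist": 0},
  {"fingers": 0.0,"tx": -0.001,"ty": -0.04,"tz": 0,"twist": 0},
  {"fingers": 0.0,"tx": 0,"ty": -0.04,"tz": 0,"twist": 0},
  {"fingers": 0.0,"tx": 0,"ty": -0.04,"tz": 0,"twist": 0},
  {"fingers": 0.0,"tx": 0,"ty": -0.04,"tz": 0,"twist": 0},
  {"fingers": 0.0,"tx": 0,"ty": -0.03,"tz": 0,"twist": 0},
  {"fingers": 0.0,"tx": 0,"ty": -0.02,"tz": 0,"twist": 0},
  {"fingers": 0.0,"tx": 0,"ty": -0.015,"tz": 0,"twist": 0},
  {"fingers": 0.0,"tx": 0,"ty": -0.008,"tz": 0,"twist": 0},
  {"fingers": 0.0,"tx": 0,"ty": 0,"tz": 0,"twist": 0},
  {"fingers": 0.0,"tx": 0,"ty": 0,"tz": 0,"twist": 0},
  {"fingers": 0.0,"tx": 0,"ty": 0,"tz": 0,"twist": 0},
])

```text
time_s: 25.03
tcp_pos: [0.5182, -0.3396, 0.2506]
tool_rot: [[0.735, 0.679, -0.0], [0.679, -0.735, 0.001], [0.0, -0.001, -1.0]]
ft_force: [0.3, -0.2, -0.9]
width: 0.031
```

arm_command([
  {"fingers": 0.0,"tx": -0.0013,"ty": -0.001,"tz": -0.012,"twist": 0},
  {"fingers": 0.0,"tx": 0,"ty": 0,"tz": -0.025,"twist": 0},
  {"fingers": 0.0,"tx": 0,"ty": 0,"tz": -0.03,"twist": 0},
  {"fingers": 0.0,"tx": 0,"ty": 0,"tz": -0.03,"twist": 0},
  {"fingers": 0.0,"tx": 0,"ty": 0,"tz": -0.02,"twist": 0},
  {"fingers": 0.0,"tx": 0,"ty": 0,"tz": -0.015,"twist": 0},
  {"fingers": 0.0,"tx": 0,"ty": 0,"tz": -0.01,"twist": 0},
  {"fingers": 0.0,"tx": 0,"ty": 0,"tz": -0.006,"twist": 0},
  {"fingers": 0.0,"tx": 0,"ty": 0,"tz": 0,"twist": 0},
  {"fingers": 0.0,"tx": 0,"ty": 0,"tz": 0,"twist": 0},
  {"fingers": 0.0,"tx": 0,"ty": 0,"tz": 0,"twist": 0},
  {"fingers": 0.0,"tx": 0,"ty": 0,"tz": 0,"twist": 0},
])

```text
time_s: 26.03
tcp_pos: [0.5176, -0.3425, 0.1046]
tool_rot: [[0.735, 0.678, 0.002], [0.678, -0.735, -0.002], [0.0, 0.003, -1.0]]
ft_force: [0.5, -1.0, -1.7]
width: 0.0304
```

arm_command([
  {"fingers": 0.0,"tx": -0.0003,"ty": 0.0005,"tz": -0.005,"twist": 0},
  {"fingers": 0.0,"tx": 0,"ty": 0,"tz": -0.004,"twist": 0},
  {"fingers": 0.0,"tx": 0,"ty": 0,"tz": -0.002,"twist": 0},
  {"fingers": 0.0,"tx": 0,"ty": 0,"tz": 0,"twist": 0},
  {"fingers": 0.0,"tx": 0,"ty": 0,"tz": 0,"twist": 0},
  {"fingers": 0.0,"tx": 0,"ty": 0,"tz": 0,"twist": 0},
  {"fingers": 0.0,"tx": 0,"ty": 0,"tz": 0,"twist": 0},
])

```text
time_s: 26.62
tcp_pos: [0.5166, -0.3415, 0.0921]
tool_rot: [[0.735, 0.678, 0.0], [0.678, -0.735, -0.0], [0.0, 0.0, -1.0]]
ft_force: [-0.1, -0.5, -0.4]
width: 0.0305
```

arm_command([
  {"fingers": 0.0,"tx": 0.0003,"ty": 0.0003,"tz": -0.0015,"twist": 0},
  {"fingers": 0.0,"tx": 0,"ty": 0,"tz": -0.001,"twist": 0},
  {"fingers": 0.0,"tx": 0,"ty": 0,"tz": -0.0005,"twist": 0},
  {"fingers": 0.0,"tx": 0,"ty": 0,"tz": 0,"twist": 0},
  {"fingers": 0.0,"tx": 0,"ty": 0,"tz": 0,"twist": 0},
])

```text
time_s: 27.03
tcp_pos: [0.5168, -0.3411, 0.0891]
tool_rot: [[0.735, 0.678, 0.0], [0.678, -0.735, 0.0], [0.0, 0.0, -1.0]]
ft_force: [-0.5, 0.6, 0.7]
width: 0.0303
```

In contact with the pad. Releasing, going up and heading for the vial.

arm_command([
  {"fingers": 0.035,"tx": 0,"ty": 0,"tz": 0,"twist": 0},
  {"fingers": 0.045,"tx": 0,"ty": 0,"tz": 0,"twist": 0},
  {"fingers": 0.055,"tx": 0,"ty": 0,"tz": 0,"twist": 0},
  {"fingers": 0.055,"tx": 0,"ty": 0,"tz": 0,"twist": 0},
  {"fingers": 0.055,"tx": 0,"ty": 0,"tz": 0,"twist": 0},
  {"fingers": 0.055,"tx": 0,"ty": 0,"tz": 0.01,"twist": 0},
  {"fingers": 0.055,"tx": 0,"ty": 0,"tz": 0.02,"twist": 0},
  {"fingers": 0.055,"tx": 0,"ty": 0,"tz": 0.03,"twist": 0},
  {"fingers": 0.055,"tx": 0,"ty": 0,"tz": 0.035,"twist": 0},
  {"fingers": 0.055,"tx": 0,"ty": 0,"tz": 0.03,"twist": 0},
  {"fingers": 0.055,"tx": 0,"ty": 0,"tz": 0.015,"twist": 0},
  {"fingers": 0.055,"tx": 0,"ty": 0,"tz": 0.01,"twist": 0},
])

```text
time_s: 28.03
tcp_pos: [0.5177, -0.3418, 0.2428]
tool_rot: [[0.735, 0.678, 0.004], [0.678, -0.735, -0.003], [0.001, 0.005, -1.0]]
ft_force: [0.5, -0.1, -0.5]
width: 0.055
```

arm_command([
  {"fingers": 0.055,"tx": 0.003,"ty": 0.015,"tz": 0,"twist": 0},
  {"fingers": 0.055,"tx": 0.006,"ty": 0.03,"tz": 0,"twist": 0},
  {"fingers": 0.055,"tx": 0.007,"ty": 0.0375,"tz": 0,"twist": 0},
  {"fingers": 0.055,"tx": 0.007,"ty": 0.0375,"tz": 0,"twist": 0},
  {"fingers": 0.055,"tx": 0.007,"ty": 0.0375,"tz": 0,"twist": 0},
  {"fingers": 0.055,"tx": 0.007,"ty": 0.0375,"tz": 0,"twist": 0},
  {"fingers": 0.055,"tx": 0.007,"ty": 0.0375,"tz": 0,"twist": 0},
  {"fingers": 0.055,"tx": 0.007,"ty": 0.0375,"tz": 0,"twist": 0},
  {"fingers": 0.055,"tx": 0.007,"ty": 0.0375,"tz": 0,"twist": 0},
  {"fingers": 0.055,"tx": 0.007,"ty": 0.0375,"tz": 0,"twist": 0},
  {"fingers": 0.055,"tx": 0.007,"ty": 0.0375,"tz": 0,"twist": 0},
  {"fingers": 0.055,"tx": 0.007,"ty": 0.0375,"tz": 0,"twist": 0},
])

```text
time_s: 29.03
tcp_pos: [0.594, 0.0817, 0.236]
tool_rot: [[0.735, 0.678, -0.005], [0.678, -0.735, 0.0], [-0.003, -0.003, -1.0]]
ft_force: [-0.1, -1.1, -0.4]
width: 0.055
```

arm_command([
  {"fingers": 0.055,"tx": 0.007,"ty": 0.0375,"tz": 0,"twist": 0},
  {"fingers": 0.055,"tx": 0.007,"ty": 0.0375,"tz": 0,"twist": 0},
  {"fingers": 0.055,"tx": 0.006,"ty": 0.036,"tz": 0,"twist": 0},
  {"fingers": 0.055,"tx": 0.005,"ty": 0.025,"tz": 0,"twist": 0},
  {"fingers": 0.055,"tx": 0.004,"ty": 0.015,"tz": 0,"twist": 0},
  {"fingers": 0.055,"tx": 0,"ty": 0,"tz": 0,"twist": 0},
  {"fingers": 0.055,"tx": 0,"ty": 0,"tz": 0,"twist": 0},
  {"fingers": 0.055,"tx": 0,"ty": 0,"tz": 0,"twist": 0},
])

```text
time_s: 29.7
tcp_pos: [0.6242, 0.2289, 0.2378]
tool_rot: [[0.736, 0.677, -0.002], [0.677, -0.736, -0.001], [-0.002, -0.001, -1.0]]
ft_force: [0.2, 0.6, -0.3]
width: 0.055
```

```bash
python3 look.py 9 scene,top 220,120,220,190,3 310,150,190,150,4
```

```text
[0.62459379 0.22851154 0.23862697]
```

View pics/top9.png

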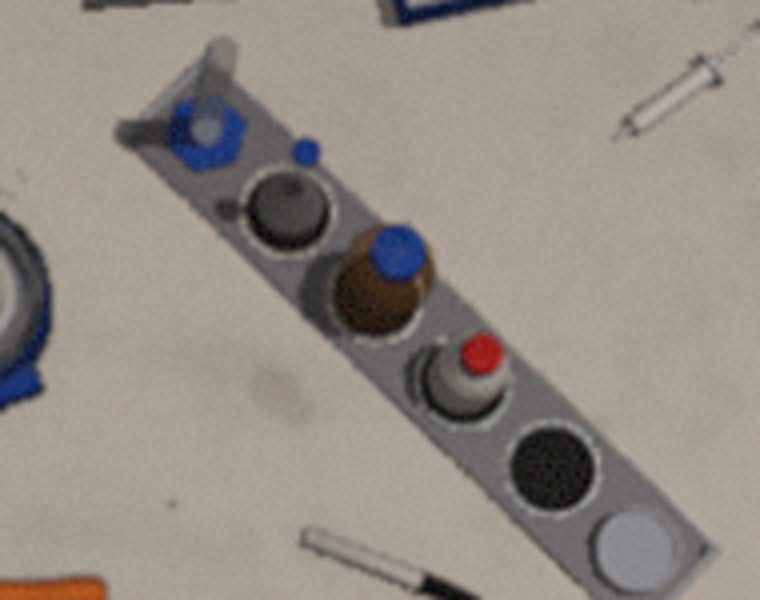

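View pics/scene9.png

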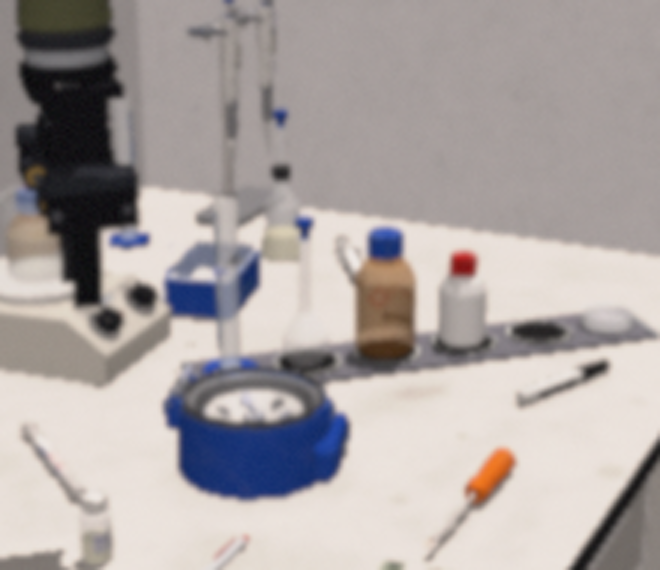

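White is upright on pad_3. I'll descend to the vial now, staying above anything lying flat on the bench.

arm_command([
  {"fingers": 0.055,"tx": 0,"ty": 0.001,"tz": -0.015,"twist": 0},
  {"fingers": 0.055,"tx": 0,"ty": 0,"tz": -0.03,"twist": 0},
  {"fingers": 0.055,"tx": 0,"ty": 0,"tz": -0.035,"twist": 0},
  {"fingers": 0.055,"tx": 0,"ty": 0,"tz": -0.035,"twist": 0},
  {"fingers": 0.055,"tx": 0,"ty": 0,"tz": -0.03,"twist": 0},
  {"fingers": 0.055,"tx": 0,"ty": 0,"tz": -0.02,"twist": 0},
  {"fingers": 0.055,"tx": 0,"ty": 0,"tz": -0.014,"twist": 0},
  {"fingers": 0.055,"tx": 0,"ty": 0,"tz": -0.008,"twist": 0},
  {"fingers": 0.055,"tx": 0,"ty": 0,"tz": 0,"twist": 0},
  {"fingers": 0.055,"tx": 0,"ty": 0,"tz": 0,"twist": 0},
  {"fingers": 0.055,"tx": 0,"ty": 0,"tz": 0,"twist": 0},
])

```text
time_s: 30.72
tcp_pos: [0.6262, 0.2312, 0.0541]
tool_rot: [[0.736, 0.677, 0.003], [0.677, -0.736, 0.001], [0.003, 0.002, -1.0]]
ft_force: [-0.5, 0.7, 1.1]
width: 0.0551
```

```bash
python3 look.py 10 scene 210,200,150,130,5
```

```text
[0.62631413 0.23127737 0.054271  ]
```

View pics/scene10.png

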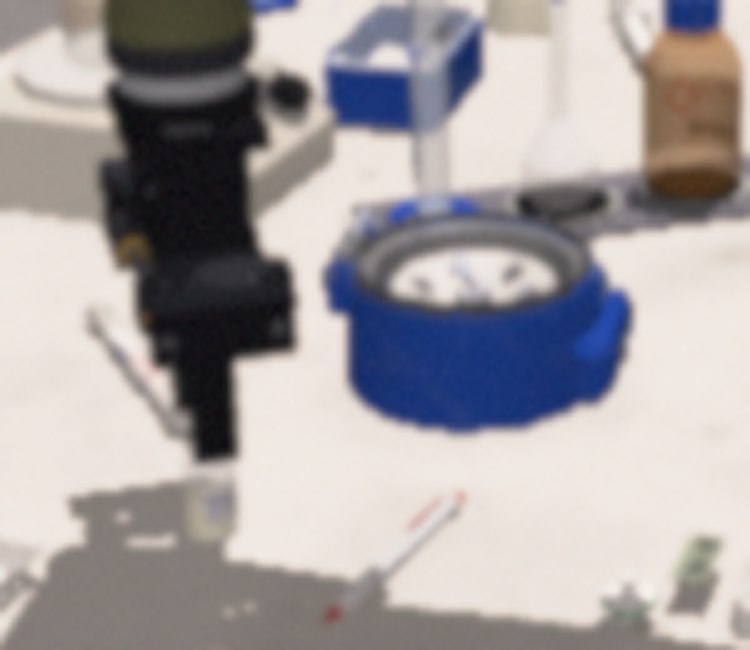

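The vial is between the fingers at crop (212,505). Going down the last 25 mm and gripping.

arm_command([
  {"fingers": 0.055,"tx": -0.0005,"ty": -0.0007,"tz": -0.01,"twist": 0},
  {"fingers": 0.055,"tx": 0,"ty": 0,"tz": -0.008,"twist": 0},
  {"fingers": 0.055,"tx": 0,"ty": 0,"tz": -0.006,"twist": 0},
  {"fingers": 0.055,"tx": 0,"ty": 0,"tz": 0,"twist": 0},
  {"fingers": 0.055,"tx": 0,"ty": 0,"tz": 0,"twist": 0},
  {"fingers": 0.055,"tx": 0,"ty": 0,"tz": 0,"twist": 0},
])

```text
time_s: 31.27
tcp_pos: [0.6243, 0.2302, 0.0278]
tool_rot: [[0.735, 0.678, -0.0], [0.678, -0.735, -0.0], [-0.0, -0.0, -1.0]]
ft_force: [-0.3, -0.1, 0.8]
width: 0.0551
```

arm_command([
  {"fingers": 0.0,"tx": 0,"ty": 0,"tz": 0,"twist": 0},
  {"fingers": 0.0,"tx": 0,"ty": 0,"tz": 0,"twist": 0},
  {"fingers": 0.0,"tx": 0,"ty": 0,"tz": 0,"twist": 0},
  {"fingers": 0.0,"tx": 0,"ty": 0,"tz": 0,"twist": 0},
  {"fingers": 0.0,"tx": 0,"ty": 0,"tz": 0,"twist": 0},
  {"fingers": 0.0,"tx": 0,"ty": 0,"tz": 0,"twist": 0},
  {"fingers": 0.0,"tx": 0,"ty": 0,"tz": 0,"twist": 0},
  {"fingers": 0.0,"tx": 0,"ty": 0,"tz": 0,"twist": 0},
  {"fingers": 0.0,"tx": 0,"ty": 0,"tz": 0,"twist": 0},
], newtons=15)

```text
time_s: 32.02
tcp_pos: [0.6244, 0.2302, 0.0281]
tool_rot: [[0.735, 0.678, 0.0], [0.678, -0.735, 0.0], [0.0, 0.0, -1.0]]
ft_force: [-0.3, 0.5, 0.4]
width: 0.0265
```

arm_command([
  {"fingers": 0.0,"tx": 0,"ty": 0,"tz": 0.004,"twist": 0},
  {"fingers": 0.0,"tx": 0,"ty": 0,"tz": 0.01,"twist": 0},
  {"fingers": 0.0,"tx": 0,"ty": 0,"tz": 0.02,"twist": 0},
  {"fingers": 0.0,"tx": 0,"ty": 0,"tz": 0.03,"twist": 0},
  {"fingers": 0.0,"tx": 0,"ty": 0,"tz": 0.035,"twist": 0},
  {"fingers": 0.0,"tx": 0,"ty": 0,"tz": 0.035,"twist": 0},
  {"fingers": 0.0,"tx": 0,"ty": 0,"tz": 0.03,"twist": 0},
  {"fingers": 0.0,"tx": 0,"ty": 0,"tz": 0.015,"twist": 0},
  {"fingers": 0.0,"tx": 0,"ty": 0,"tz": 0.008,"twist": 0},
  {"fingers": 0.0,"tx": 0,"ty": 0,"tz": 0,"twist": 0},
])

```text
time_s: 32.85
tcp_pos: [0.625, 0.2304, 0.2172]
tool_rot: [[0.735, 0.678, 0.003], [0.678, -0.735, 0.001], [0.003, 0.002, -1.0]]
ft_force: [0.2, -0.4, -0.5]
width: 0.0266
```

```bash
python3 look.py 11 scene 210,160,150,170,3; python3 -c "
from bench import sense;s=sense();print(s['width'],s['ft_force'])"
```

```text
[0.62411553 0.23017453 0.21467645]
0.026587296022141816 [ 0.21683366 -0.30645566 -0.35509924]
```

View pics/scene11.png

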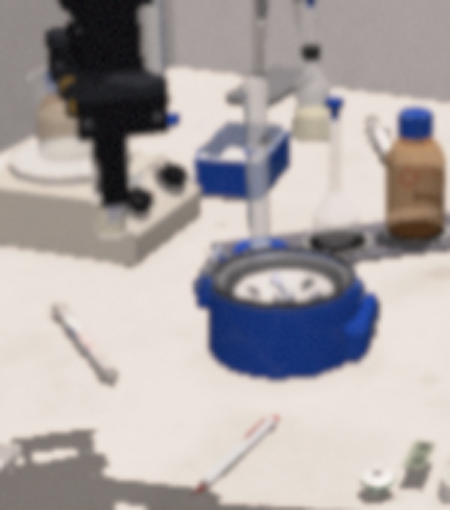

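The vial is held at crop (113,220), its place on the bench empty. Carrying it to pad_4.

arm_command([
  {"fingers": 0.0,"tx": -0.004,"ty": -0.015,"tz": 0.003,"twist": 0},
  {"fingers": 0.0,"tx": -0.008,"ty": -0.028,"tz": 0.003,"twist": 0},
  {"fingers": 0.0,"tx": -0.0105,"ty": -0.0385,"tz": 0,"twist": 0},
  {"fingers": 0.0,"tx": -0.0105,"ty": -0.0385,"tz": 0,"twist": 0},
  {"fingers": 0.0,"tx": -0.0105,"ty": -0.0385,"tz": 0,"twist": 0},
  {"fingers": 0.0,"tx": -0.0105,"ty": -0.0385,"tz": 0,"twist": 0},
  {"fingers": 0.0,"tx": -0.0105,"ty": -0.0385,"tz": 0,"twist": 0},
  {"fingers": 0.0,"tx": -0.0105,"ty": -0.0385,"tz": 0,"twist": 0},
  {"fingers": 0.0,"tx": -0.0105,"ty": -0.0385,"tz": 0,"twist": 0},
  {"fingers": 0.0,"tx": -0.0105,"ty": -0.0385,"tz": 0,"twist": 0},
  {"fingers": 0.0,"tx": -0.0105,"ty": -0.0385,"tz": 0,"twist": 0},
  {"fingers": 0.0,"tx": -0.0105,"ty": -0.0385,"tz": 0,"twist": 0},
])

```text
time_s: 33.9
tcp_pos: [0.5046, -0.1994, 0.2181]
tool_rot: [[0.736, 0.677, -0.004], [0.677, -0.736, 0.002], [-0.002, -0.004, -1.0]]
ft_force: [2.2, -0.6, 0.2]
width: 0.0263
```

arm_command([
  {"fingers": 0.0,"tx": -0.0105,"ty": -0.0385,"tz": 0,"twist": 0},
  {"fingers": 0.0,"tx": -0.0105,"ty": -0.0385,"tz": 0,"twist": 0},
  {"fingers": 0.0,"tx": -0.0105,"ty": -0.0385,"tz": 0,"twist": 0},
  {"fingers": 0.0,"tx": -0.01,"ty": -0.036,"tz": 0,"twist": 0},
  {"fingers": 0.0,"tx": -0.007,"ty": -0.027,"tz": 0,"twist": 0},
  {"fingers": 0.0,"tx": -0.005,"ty": -0.0175,"tz": 0,"twist": 0},
  {"fingers": 0.0,"tx": -0.0025,"ty": -0.009,"tz": 0,"twist": 0},
  {"fingers": 0.0,"tx": 0,"ty": 0,"tz": 0,"twist": 0},
  {"fingers": 0.0,"tx": 0,"ty": 0,"tz": 0,"twist": 0},
  {"fingers": 0.0,"tx": 0,"ty": 0,"tz": 0,"twist": 0},
  {"fingers": 0.0,"tx": 0,"ty": 0,"tz": 0,"twist": 0},
])

```text
time_s: 34.82
tcp_pos: [0.4516, -0.4015, 0.2206]
tool_rot: [[0.734, 0.679, -0.0], [0.679, -0.734, 0.001], [0.0, -0.001, -1.0]]
ft_force: [0.3, -0.7, -0.4]
width: 0.0264
```

arm_command([
  {"fingers": 0.0,"tx": -0.0006,"ty": -0.001,"tz": -0.012,"twist": 0},
  {"fingers": 0.0,"tx": 0,"ty": 0,"tz": -0.025,"twist": 0},
  {"fingers": 0.0,"tx": 0,"ty": 0,"tz": -0.03,"twist": 0},
  {"fingers": 0.0,"tx": 0,"ty": 0,"tz": -0.03,"twist": 0},
  {"fingers": 0.0,"tx": 0,"ty": 0,"tz": -0.025,"twist": 0},
  {"fingers": 0.0,"tx": 0,"ty": 0,"tz": -0.018,"twist": 0},
  {"fingers": 0.0,"tx": 0,"ty": 0,"tz": -0.012,"twist": 0},
  {"fingers": 0.0,"tx": 0,"ty": 0,"tz": -0.008,"twist": 0},
  {"fingers": 0.0,"tx": 0,"ty": 0,"tz": -0.005,"twist": 0},
  {"fingers": 0.0,"tx": 0,"ty": 0,"tz": 0,"twist": 0},
  {"fingers": 0.0,"tx": 0,"ty": 0,"tz": 0,"twist": 0},
  {"fingers": 0.0,"tx": 0,"ty": 0,"tz": 0,"twist": 0},
])

```text
time_s: 35.82
tcp_pos: [0.4515, -0.4046, 0.0575]
tool_rot: [[0.735, 0.678, 0.002], [0.678, -0.735, -0.002], [-0.0, 0.003, -1.0]]
ft_force: [-0.1, -1.0, -0.3]
width: 0.0266
```

arm_command([
  {"fingers": 0.0,"tx": 0,"ty": 0.0006,"tz": -0.007,"twist": 0},
  {"fingers": 0.0,"tx": 0,"ty": 0,"tz": -0.005,"twist": 0},
  {"fingers": 0.0,"tx": 0,"ty": 0,"tz": -0.003,"twist": 0},
  {"fingers": 0.0,"tx": 0,"ty": 0,"tz": -0.002,"twist": 0},
  {"fingers": 0.0,"tx": 0,"ty": 0,"tz": 0,"twist": 0},
  {"fingers": 0.0,"tx": 0,"ty": 0,"tz": 0,"twist": 0},
  {"fingers": 0.0,"tx": 0,"ty": 0,"tz": 0,"twist": 0},
  {"fingers": 0.0,"tx": 0,"ty": 0,"tz": 0,"twist": 0},
])

```text
time_s: 36.48
tcp_pos: [0.4508, -0.4034, 0.0392]
tool_rot: [[0.735, 0.678, 0.0], [0.678, -0.735, -0.0], [0.0, 0.0, -1.0]]
ft_force: [0.4, -0.4, 0.3]
width: 0.0265
```

```bash
python3 look.py 12 scene 290,150,170,110,4
```

```text
[ 0.45081571 -0.40336024  0.03920678]
```

View pics/scene12.png

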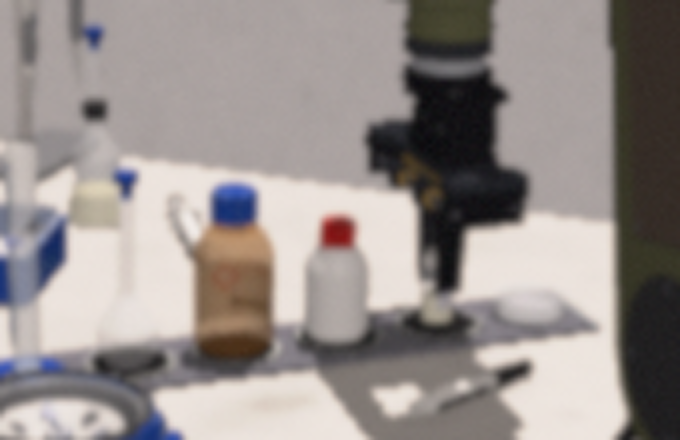

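The vial is just above pad_4 at crop (436,305), with its neighbours untouched. Lowering the last 3 mm and releasing.

arm_command([
  {"fingers": 0.0,"tx": 0.0002,"ty": 0.0009,"tz": -0.0015,"twist": 0},
  {"fingers": 0.0,"tx": 0,"ty": 0,"tz": -0.001,"twist": 0},
  {"fingers": 0.0,"tx": 0,"ty": 0,"tz": -0.0007,"twist": 0},
  {"fingers": 0.0,"tx": 0,"ty": 0,"tz": 0,"twist": 0},
  {"fingers": 0.0,"tx": 0,"ty": 0,"tz": 0,"twist": 0},
  {"fingers": 0.0,"tx": 0,"ty": 0,"tz": 0,"twist": 0},
])

```text
time_s: 37.03
tcp_pos: [0.4509, -0.4023, 0.0361]
tool_rot: [[0.735, 0.678, -0.0], [0.678, -0.735, 0.0], [0.0, -0.0, -1.0]]
ft_force: [-1.4, 1.5, 2.8]
width: 0.0268
```

arm_command([
  {"fingers": 0.031,"tx": 0,"ty": 0,"tz": 0,"twist": 0},
  {"fingers": 0.038,"tx": 0,"ty": 0,"tz": 0,"twist": 0},
  {"fingers": 0.05,"tx": 0,"ty": 0,"tz": 0,"twist": 0},
  {"fingers": 0.05,"tx": 0,"ty": 0,"tz": 0,"twist": 0},
  {"fingers": 0.05,"tx": 0,"ty": 0,"tz": 0,"twist": 0},
  {"fingers": 0.05,"tx": 0,"ty": 0,"tz": 0.01,"twist": 0},
  {"fingers": 0.05,"tx": 0,"ty": 0,"tz": 0.02,"twist": 0},
  {"fingers": 0.05,"tx": 0,"ty": 0,"tz": 0.03,"twist": 0},
  {"fingers": 0.05,"tx": 0,"ty": 0,"tz": 0.03,"twist": 0},
  {"fingers": 0.05,"tx": 0,"ty": 0,"tz": 0.03,"twist": 0},
  {"fingers": 0.05,"tx": 0,"ty": 0,"tz": 0.03,"twist": 0},
  {"fingers": 0.05,"tx": 0,"ty": 0,"tz": 0.03,"twist": 0},
])

```text
time_s: 38.03
tcp_pos: [0.4508, -0.4022, 0.2182]
tool_rot: [[0.735, 0.678, 0.001], [0.678, -0.735, -0.001], [0.0, 0.001, -1.0]]
ft_force: [0.2, -0.4, 0.2]
width: 0.0504
```

arm_command([
  {"fingers": 0.05,"tx": -0.01,"ty": 0.02,"tz": 0.01,"twist": 0},
  {"fingers": 0.05,"tx": -0.01,"ty": 0.035,"tz": 0,"twist": 0},
  {"fingers": 0.05,"tx": -0.01,"ty": 0.035,"tz": 0,"twist": 0},
  {"fingers": 0.05,"tx": -0.01,"ty": 0.035,"tz": 0,"twist": 0},
  {"fingers": 0.05,"tx": -0.01,"ty": 0.035,"tz": 0,"twist": 0},
  {"fingers": 0.05,"tx": -0.01,"ty": 0.035,"tz": 0,"twist": 0},
  {"fingers": 0.05,"tx": -0.005,"ty": 0.035,"tz": 0,"twist": 0},
  {"fingers": 0.05,"tx": 0,"ty": 0.035,"tz": 0,"twist": 0},
  {"fingers": 0.05,"tx": 0,"ty": 0.035,"tz": 0,"twist": 0},
  {"fingers": 0.05,"tx": 0,"ty": 0.015,"tz": 0,"twist": 0},
  {"fingers": 0.05,"tx": 0,"ty": 0,"tz": 0,"twist": 0},
  {"fingers": 0.05,"tx": 0,"ty": 0,"tz": 0,"twist": 0},
])

```text
time_s: 39.03
tcp_pos: [0.386, -0.0869, 0.2266]
tool_rot: [[0.734, 0.679, 0.001], [0.679, -0.734, -0.001], [0.0, 0.002, -1.0]]
ft_force: [0.3, -0.0, 0.6]
width: 0.0499
```

```bash
python3 look.py 13 scene,top 260,150,190,120,4 330,150,170,150,4; python3 - <<'E'
from h import *
np.set_printoptions(precision=4,suppress=True)
f=load("pics/top13.npz");a=load("pics/top0.npz")
hsv=cv2.cvtColor(f["pixels"],cv2.COLOR_RGB2HSV)
P=np.array([[.6487,-.2187],[.5828,-.2799],[.5169,-.3412],[.451,-.4025]])
for nm,p,z in(("flask",P[0],.168),("amber",P[1],.143),("white",P[2],.108),("vial",P[3],.068)):
    e=proj(f,[[*p,z]])[0];r=14
    if nm=="vial": m=(hsv[...,2]>130)&(hsv[...,1]<60)
    elif nm=="white": m=((hsv[...,0]<5)|(hsv[...,0]>170))&(hsv[...,1]>140)
    else: m=(hsv[...,0]>105)&(hsv[...,0]<130)&(hsv[...,1]>150)
    n,l,st,c=cv2.connectedComponentsWithStats(m.astype(np.uint8))
    for i in range(1,n):
        if np.linalg.norm(c[i]-e)<10 and st[i,4]>8: print(nm,e,c[i],st[i,4],"off mm",(onz(f,c[i],z)[:2]-p)*1000)
d=cv2.absdiff(f["pixels"],a["pixels"]).max(2)
print("cyl/dish diff",d[170:197,350:372].max(),d[278:298,460:480].max())
E
```

```text
[ 0.3859722  -0.08794323  0.22619896]
flask [386.7489 187.5451] [386.     187.7083] 24 off mm [-0.4054  2.0562]
amber [409.441  212.8058] [409.1311 212.7705] 122 off mm [0.1218 0.8449]
white [431.0753 238.3984] [429.8082 238.1096] 73 off mm [0.9176 3.4947]
vial [451.5724 263.5078] [451.2439 263.    ] 41 off mm [1.4774 0.8462]
cyl/dish diff 34 15
```

View pics/top13.png

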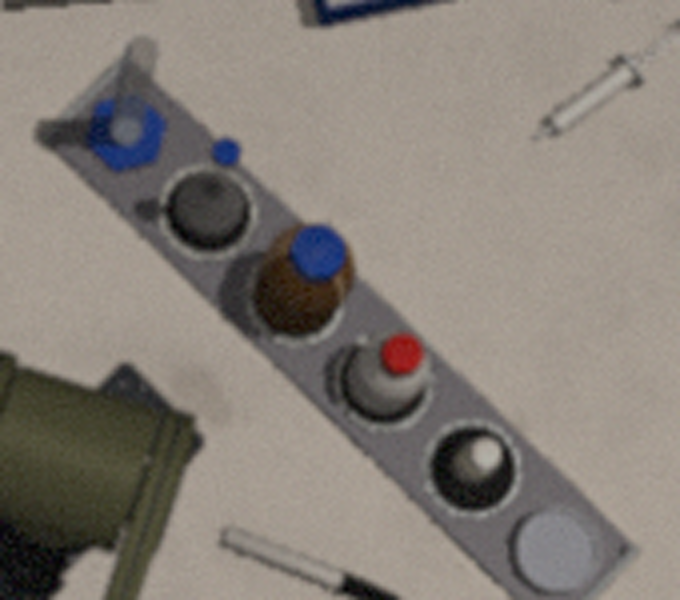

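View pics/scene13.png

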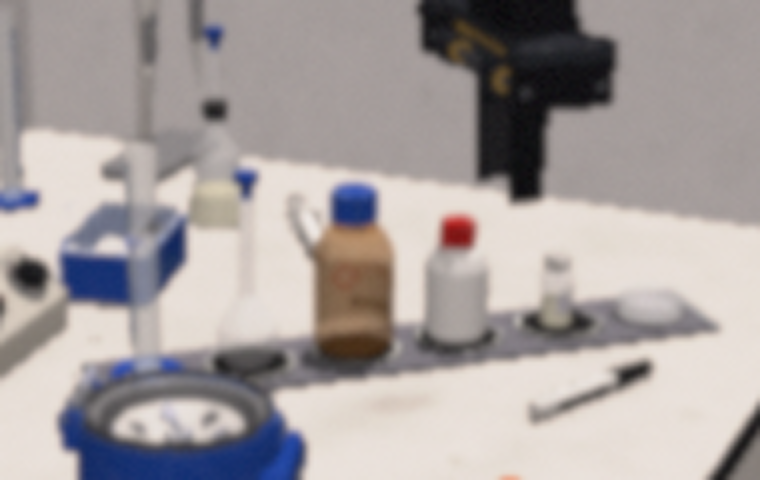

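All four are upright in the right order. The white cap ray reads 3.6 mm off centre, the largest of the four, so I'll cross-check it with the scene camera.

```bash
python3 - <<'E'
from h import *
np.set_printoptions(precision=4,suppress=True)
t=load("pics/top13.npz");s=load("pics/scene13.npz")
P={"white":[.5169,-.3412],"amber":[.5828,-.2799]}
def cen(f,nm,e):
    h=cv2.cvtColor(f["pixels"],cv2.COLOR_RGB2HSV)
    m=((h[...,0]<5)|(h[...,0]>170))&(h[...,1]>140) if nm=="white" else (h[...,0]>105)&(h[...,0]<130)&(h[...,1]>150)
    n,l,st,c=cv2.connectedComponentsWithStats(m.astype(np.uint8))
    i=min(range(1,n),key=lambda i:np.linalg.norm(c[i]-e)+(99 if st[i,4]<20 else 0));return c[i],st[i]
for nm,zt,zm in(("white",.108,.097),("amber",.143,.130)):
    a,_=cen(t,nm,proj(t,[[*P[nm],zt]])[0]);e=proj(s,[[*P[nm],zm]])[0];b,sb=cen(s,nm,e)
    print(nm,"scene mid exp",e,"got",b,sb,"top-ray xy",onz(t,a,zt)[:2],"two-ray",two(t,a,s,b))
# pads visible rims in scene: empty-bench bias using pads in scene0
s0=load("pics/scene0.npz");g=cv2.cvtColor(s0["pixels"],cv2.COLOR_RGB2GRAY)
n,l,st,c=cv2.connectedComponentsWithStats((g<60).astype(np.uint8))
for p in([.5828,-.2799],[.5169,-.3412],[.451,-.4025]):
    e=proj(s0,[[*p,.008]])[0];i=min(range(1,n),key=lambda i:np.linalg.norm(c[i]-e));print("pad exp",e,"got",c[i],st[i,4])
E
```

```text
white scene mid exp [373.7396 208.3017] got [373.9231 207.5641] [371 205   7   6  39] top-ray xy [ 0.5178 -0.3377] two-ray (array([ 0.5176, -0.3396,  0.1002]), np.float64(0.003583778035214227))
amber scene mid exp [347.6391 201.4648] got [348.0656 200.8361] [344 197   9   8  61] top-ray xy [ 0.5829 -0.2791] two-ray (array([ 0.5839, -0.2812,  0.1319]), np.float64(0.003608730776295837))
pad exp [347.4579 236.9811] got [348.4828 236.6379] 58
pad exp [373.1407 233.7249] got [374.3148 233.3889] 54
pad exp [398.0651 230.5663] got [399.2041 230.2245] 49
```

Both views agree that white is only about 3 mm off centre, well inside its rim, so I'll leave it. Handing in.

```bash
python3 -c "
from bench import *;print(job_done());print(sense()['time_s'])"
```

```text
the job is handed in; nothing more can be done
None
the job is handed in; nothing more can be done
```

The row is complete and handed in at about 39 s of the 138 s allowed. From the measuring cylinder it runs volumetric flask, amber bottle, white bottle, sample vial, then the petri dish.

- **Grips:** I held the flask at its stopper and neck, the two bottles by their caps, and the vial by its side. My first flask grip caught the stopper's edge, so I opened, went lower and gripped again before lifting. The width still read about 18 mm, so it was probably still held mainly by the stopper, but it carried steadily.
- **Last pictures:** All four stand upright inside the pad rims, and the arm was well clear. The cylinder and dish look unmoved, with only small picture differences from the start.
- **Centring, from the top camera:** The flask is about 2 mm off its pad centre, amber about 1 mm and the vial about 2 mm. White is the worst at about 3.6 mm, and the two-camera fix puts it nearer 2 mm. The two cameras disagree by about 3.5 mm on both bottles. I left white as it was, well inside its rim.

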